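# Batch check of heater-block plates under the reader

## Robot

A 7-joint arm with a two-finger parallel gripper is mounted at the origin on the work surface. World frame = base frame: x ahead of the robot, y to its left, z up, the work surface at z = 0. Lengths are in m, angles in rad, forces in N, time in s.
With the tool pointing down it reaches from about 0.35 to 0.9 m from the base axis. Payload 19.9 kg.
Tool frame: the origin (TCP) lies at the very end of the fingers, on their centre line; the grasp point (between the pads) lies behind it (env.tcp_to_grasp is the z of the grasp point in the tool frame, in m); z points along the fingers, y is the direction in which the jaws open and shut (so a half turn about z gives the same grasp; the last joint's range is limited). The gripper opens to 94 mm and grips with 3 to 60 N. Pads are 16 mm wide; open, the fingers measure 119 mm over their backs; the gripper's body (75 mm by 177 mm) begins 78 mm behind the grasp point.
Start: joints at [-1.169, 0.417, -0.01, 1.614, 0.005, 1.111, -0.053], TCP at [0.268, 0.564, 0.205] pointing down, gripper open.
Joint ranges: [-2.81, 2.81], [-0.39, 2.02], [-1.27, 1.25], [0.06, 2.57], [-1.19, 4.33], [0.19, 2], [-2.82, 2.82]. Speed limits (rad/s): [1.89, 1.89, 2.39, 2.39, 3.01, 3.01, 3.01].

## Interface

Orientations are given as a unit quaternion [w, x, y, z].
In Python, from rig import env, imaging gives the robot as it stands.
- The arm moves only by the tool drive_tool, never from a script. Its arguments are lists of equal length, an entry for each row: "dp": the shift along the tool's x, y, z in mm, a list of three; "roll": the turn about the tool's z in degrees. A call has 1 to 20 rows; each row shifts and turns the commanded pose from where the row before left it, along the tool's axes as they then stand; what a row does not reach is not made up. A row lasts 1/8 s, in which the tool goes at most 62.5 mm and 10.7 degrees, less where a joint would pass 70% of its speed; a pose out of reach is approached as far as the arm can. A call is refused whole if a number of a shift passes 62.5 or a number of a turn 10.7, either way. A call with a gripper value outside its range is refused whole. "fingers" is the gripper's target within -1 to 1 (fully open at 1, half-way at 0, shut at -1), set as the call begins (left out, the last holds). The fingers move at their own pace and stop on an object; "force" is the grip in N (left out, the last holds). Time passes only in rows, so rows that do not move let the fingers close. It gives the time, the measured TCP pose, the force and the opening at its end, in the units of the state.
- env.get_state(): the state, without advancing time (a new reading comes with each control period).
- imaging.grab_frame(name): name is "scene" or "top" or "wrist"; returns a dict with "image" (384x512x3 uint8, blue, green, red), "range_z" (384x512 float32, m along the optical axis (not along the pixel's ray), 0 where there is no reading), "K" (3x3 intrinsics, pixels), "xyz" and "orientation" of the camera in the world; the wrist camera has in their place "hand_eye" (4x4, takes a point from camera to tool coordinates, whose origin is the TCP and whose axes are the flange's). Camera axes: x right, y up, looking along -z (the intrinsics and any distortion apply to the point x, -y, -z); pixel columns grow to the right and rows downward; lengths in m; the calibration is good to about 2 mm. A picture is of the moment at which its call begins: read the wrist's pose just before it.
- env.finish_job(): hands the job in, once; it reports no verdict.
The state is a dict: "clock": time; "joints": joint angles; "dq": joint speeds; "tau": joint torques, N m; "tcp_pos": TCP position; "orientation": TCP orientation; "contact_force": force on the tool from outside, world axes, zero at the start; "wrist_torque": the same for the moment, N m; "finger_gap": opening from 0.0 (shut) to 1.0 (fully open).
Only numpy, scipy, OpenCV 4.12 (cv2) and the standard library are available. Lean on these libraries where they do the work, as an engineer would, in place of code of your own. Each camera call takes 0.05 s, during which the arm holds its last target. There are 200 camera calls.

## Task

Stack all the L-shaped plates from the bench into one neat pile on the shuttle's yellow square while the shuttle is out in the open, edges in line with the square and each plate turned half a turn from the one below so that the pile stays balanced, then slide the loaded shuttle under the low reader head, without knocking the head, until it is fully home against the red stop. With it there, move the red probe from its stand fully into the console's socket, then press the green button fully down and let it go. To finish, put the probe fully back in its stand and slide the shuttle with its pile intact back to where it was loaded, leaving bottle, jar and tray where they are.

Things in the scene. Friction and masses are not known exactly. Their poses are not given: they have to be found in the camera images.
- reader: Fixed reader. Origin on the bench below the centre of its cream head; +y is the way the shuttle goes in. Grey floor plate 110 mm wide (x), 6 mm high, y = -325 to +72 mm; two rails along it (inner faces x = +-42 mm, tops 14 mm above bench); face of the red end stop at y = +46 mm, of the rear bar at y = -317 mm. Two posts (x = +-54 to 72, y = +-25 mm) carry the head
- head: The fixed cream reader head bridging the channel: 146 mm (x) by 70 mm (y) by 34 mm, origin at the centre of its underside, 72 mm above the bench (56 mm above the shuttle's deck, so a pile of five has 6 mm headroom)
- shuttle: Loose black plate, 80 mm wide (x), 171 mm long (y = -125 to +46 mm), 10 mm thick, about 0.4 kg, on the floor plate between the rails (2 mm play each side); slides along y. Origin on its underside below the yellow square's centre. Against the red stop its origin is at the reader's x and y, 6 mm above the bench; it starts 150 to 185 mm before that
- pad (a point): Centre of the 66 mm yellow square outline drawn on the shuttle's deck (deck top, 10 mm above its underside), axes as the shuttle's
- knob (a point): Middle of the orange upright round knob on the shuttle, 16 mm diameter, 36 mm tall, standing on the deck 105 mm behind (-y) the yellow square's centre; this point is 18 mm above the deck
- plate1_mid (a point): L-shaped aluminium plate (three to five of plate1 to plate5 are present, all alike), 10 mm thick, 75 g, lying flat, z up at first (either face may be up in the pile): a 60 mm square without its 30 x 30 mm quarter at +x +y, legs 30 mm wide. This point is the centre of the 60 mm square, which is the inner corner, half-way up
- plate1_heel (a point): Point near the outer corner (heel) of the same plate, at x = y = -25 mm from plate1_mid, half-way up; a red dot marks that corner
- plate2_mid (a point): as plate1_mid, on plate2
- plate2_heel (a point): as plate1_heel, on plate2
- plate3_mid (a point): as plate1_mid, on plate3
- plate3_heel (a point): as plate1_heel, on plate3
- plate4_mid (a point): as plate1_mid, on plate4
- plate4_heel (a point): as plate1_heel, on plate4
- plate5_mid (a point): as plate1_mid, on plate5
- plate5_heel (a point): as plate1_heel, on plate5
- probe_grip (a point): Loose red-handled test probe, 40 g, standing upright in the stand: square handle 14 x 14 x 44 mm, sides along x and y, with a thin steel pin (6 mm diameter, 32 mm long, chamfered tip) below it. This point is on its axis, in the handle 23 mm above the handle's lower face
- probe_tip (a point): Lower tip of the probe's pin, 55 mm below probe_grip
- stand: Fixed aluminium block 50 x 50 x 40 mm that holds the probe at the start in a round hole 8 mm wide and 34 mm deep in the middle of its top; the handle rests on the top, the tip is 8 mm above the bench. Origin under its centre
- socket (a point): Mouth of the round socket, 8 mm wide, 34 mm deep, framed in red on top of the fixed grey console (100 mm in x, 130 mm in y, 45 mm high), z up. The socket is 35 mm to -y of the console's centre, the button 32 mm to +y. The probe goes in until its handle rests on the console (tip 32 mm deep)
- button (a joint): Travel of the green button, 0 at rest, 0.006 m fully down, which takes 5 N; it springs back
- button_top (a point): Centre of the top of the green button (26 mm across, on a black housing on the console), pressed straight down
- reagent: Bystander: amber bottle, 52 mm across, 100 mm tall, origin under its centre
- jar: Bystander: white jar with blue cap, 52 mm across, 60 mm tall, origin under its centre
- tray: Bystander: empty blue tray 70 x 100 x 25 mm, origin under its centre
Things that resemble listed ones, but are neither listed nor needed, are in the scene too. Leave any pink look-alike of the part that bears plate2_mid alone.

How it is judged:
On the way, in this order (a step that is already met when the one before it is completed fails the run):
1. all plates present are piled on the yellow square, alternating, with the shuttle still clear of the head (horizontal distance between each of plate1_mid, plate2_mid, plate3_mid, plate4_mid, plate5_mid and pad below 0.012 m and z of each of plate1_mid, plate2_mid, plate3_mid, plate4_mid, plate5_mid in the frame of pad above 0.002 m and angle between the z axis of each of plate1_mid, plate2_mid, plate3_mid, plate4_mid, plate5_mid and the z axis of shuttle, either way round below 0.1 rad and (angle between the x axis of plate1_mid and the x axis of shuttle, either way round below 0.2 rad or angle between the x axis of plate1_mid and the y axis of shuttle, either way round below 0.2 rad) and (angle between the x axis of plate2_mid and the x axis of shuttle, either way round below 0.2 rad or angle between the x axis of plate2_mid and the y axis of shuttle, either way round below 0.2 rad) and (angle between the x axis of plate3_mid and the x axis of shuttle, either way round below 0.2 rad or angle between the x axis of plate3_mid and the y axis of shuttle, either way round below 0.2 rad) and (angle between the x axis of plate4_mid and the x axis of shuttle, either way round below 0.2 rad or angle between the x axis of plate4_mid and the y axis of shuttle, either way round below 0.2 rad) and (angle between the x axis of plate5_mid and the x axis of shuttle, either way round below 0.2 rad or angle between the x axis of plate5_mid and the y axis of shuttle, either way round below 0.2 rad) and (z of plate1_mid in the frame of plate2_mid above 0.015 m or z of plate1_mid in the frame of plate2_mid below -0.015 m or horizontal distance between plate1_heel and plate2_heel above 0.058 m) and (z of plate1_mid in the frame of plate3_mid above 0.015 m or z of plate1_mid in the frame of plate3_mid below -0.015 m or horizontal distance between plate1_heel and plate3_heel above 0.058 m) and (z of plate1_mid in the frame of plate4_mid above 0.015 m or z of plate1_mid in the frame of plate4_mid below -0.015 m or horizontal distance between plate1_heel and plate4_heel above 0.058 m) and (z of plate1_mid in the frame of plate5_mid above 0.015 m or z of plate1_mid in the frame of plate5_mid below -0.015 m or horizontal distance between plate1_heel and plate5_heel above 0.058 m) and (z of plate2_mid in the frame of plate3_mid above 0.015 m or z of plate2_mid in the frame of plate3_mid below -0.015 m or horizontal distance between plate2_heel and plate3_heel above 0.058 m) and (z of plate2_mid in the frame of plate4_mid above 0.015 m or z of plate2_mid in the frame of plate4_mid below -0.015 m or horizontal distance between plate2_heel and plate4_heel above 0.058 m) and (z of plate2_mid in the frame of plate5_mid above 0.015 m or z of plate2_mid in the frame of plate5_mid below -0.015 m or horizontal distance between plate2_heel and plate5_heel above 0.058 m) and (z of plate3_mid in the frame of plate4_mid above 0.015 m or z of plate3_mid in the frame of plate4_mid below -0.015 m or horizontal distance between plate3_heel and plate4_heel above 0.058 m) and (z of plate3_mid in the frame of plate5_mid above 0.015 m or z of plate3_mid in the frame of plate5_mid below -0.015 m or horizontal distance between plate3_heel and plate5_heel above 0.058 m) and (z of plate4_mid in the frame of plate5_mid above 0.015 m or z of plate4_mid in the frame of plate5_mid below -0.015 m or horizontal distance between plate4_heel and plate5_heel above 0.058 m) and y of shuttle in the frame of reader below -0.12 m), for 0.3 s.
2. the loaded shuttle is home against the red stop under the head (horizontal distance between each of plate1_mid, plate2_mid, plate3_mid, plate4_mid, plate5_mid and pad below 0.012 m and z of each of plate1_mid, plate2_mid, plate3_mid, plate4_mid, plate5_mid in the frame of pad above 0.002 m and angle between the z axis of each of plate1_mid, plate2_mid, plate3_mid, plate4_mid, plate5_mid and the z axis of shuttle, either way round below 0.1 rad and (angle between the x axis of plate1_mid and the x axis of shuttle, either way round below 0.2 rad or angle between the x axis of plate1_mid and the y axis of shuttle, either way round below 0.2 rad) and (angle between the x axis of plate2_mid and the x axis of shuttle, either way round below 0.2 rad or angle between the x axis of plate2_mid and the y axis of shuttle, either way round below 0.2 rad) and (angle between the x axis of plate3_mid and the x axis of shuttle, either way round below 0.2 rad or angle between the x axis of plate3_mid and the y axis of shuttle, either way round below 0.2 rad) and (angle between the x axis of plate4_mid and the x axis of shuttle, either way round below 0.2 rad or angle between the x axis of plate4_mid and the y axis of shuttle, either way round below 0.2 rad) and (angle between the x axis of plate5_mid and the x axis of shuttle, either way round below 0.2 rad or angle between the x axis of plate5_mid and the y axis of shuttle, either way round below 0.2 rad) and (z of plate1_mid in the frame of plate2_mid above 0.015 m or z of plate1_mid in the frame of plate2_mid below -0.015 m or horizontal distance between plate1_heel and plate2_heel above 0.058 m) and (z of plate1_mid in the frame of plate3_mid above 0.015 m or z of plate1_mid in the frame of plate3_mid below -0.015 m or horizontal distance between plate1_heel and plate3_heel above 0.058 m) and (z of plate1_mid in the frame of plate4_mid above 0.015 m or z of plate1_mid in the frame of plate4_mid below -0.015 m or horizontal distance between plate1_heel and plate4_heel above 0.058 m) and (z of plate1_mid in the frame of plate5_mid above 0.015 m or z of plate1_mid in the frame of plate5_mid below -0.015 m or horizontal distance between plate1_heel and plate5_heel above 0.058 m) and (z of plate2_mid in the frame of plate3_mid above 0.015 m or z of plate2_mid in the frame of plate3_mid below -0.015 m or horizontal distance between plate2_heel and plate3_heel above 0.058 m) and (z of plate2_mid in the frame of plate4_mid above 0.015 m or z of plate2_mid in the frame of plate4_mid below -0.015 m or horizontal distance between plate2_heel and plate4_heel above 0.058 m) and (z of plate2_mid in the frame of plate5_mid above 0.015 m or z of plate2_mid in the frame of plate5_mid below -0.015 m or horizontal distance between plate2_heel and plate5_heel above 0.058 m) and (z of plate3_mid in the frame of plate4_mid above 0.015 m or z of plate3_mid in the frame of plate4_mid below -0.015 m or horizontal distance between plate3_heel and plate4_heel above 0.058 m) and (z of plate3_mid in the frame of plate5_mid above 0.015 m or z of plate3_mid in the frame of plate5_mid below -0.015 m or horizontal distance between plate3_heel and plate5_heel above 0.058 m) and (z of plate4_mid in the frame of plate5_mid above 0.015 m or z of plate4_mid in the frame of plate5_mid below -0.015 m or horizontal distance between plate4_heel and plate5_heel above 0.058 m) and y of shuttle in the frame of reader above -0.005 m and angle between shuttle's own z axis and vertical below 0.05 rad and z of shuttle in the frame of reader below 0.009 m), for 0.3 s.
3. the probe is fully in the socket, the shuttle still home (horizontal distance between probe_tip and socket below 0.005 m and z of probe_tip in the frame of socket below -0.027 m and angle between probe_grip's own z axis and vertical below 0.12 rad and y of shuttle in the frame of reader above -0.005 m and angle between shuttle's own z axis and vertical below 0.05 rad and z of shuttle in the frame of reader below 0.009 m), for 0.2 s.
4. the green button is pressed down, the piled shuttle home and the probe in (all of step 3 and horizontal distance between each of plate1_mid, plate2_mid, plate3_mid, plate4_mid, plate5_mid and pad below 0.012 m and z of each of plate1_mid, plate2_mid, plate3_mid, plate4_mid, plate5_mid in the frame of pad above 0.002 m and angle between the z axis of each of plate1_mid, plate2_mid, plate3_mid, plate4_mid, plate5_mid and the z axis of shuttle, either way round below 0.1 rad and (angle between the x axis of plate1_mid and the x axis of shuttle, either way round below 0.2 rad or angle between the x axis of plate1_mid and the y axis of shuttle, either way round below 0.2 rad) and (angle between the x axis of plate2_mid and the x axis of shuttle, either way round below 0.2 rad or angle between the x axis of plate2_mid and the y axis of shuttle, either way round below 0.2 rad) and (angle between the x axis of plate3_mid and the x axis of shuttle, either way round below 0.2 rad or angle between the x axis of plate3_mid and the y axis of shuttle, either way round below 0.2 rad) and (angle between the x axis of plate4_mid and the x axis of shuttle, either way round below 0.2 rad or angle between the x axis of plate4_mid and the y axis of shuttle, either way round below 0.2 rad) and (angle between the x axis of plate5_mid and the x axis of shuttle, either way round below 0.2 rad or angle between the x axis of plate5_mid and the y axis of shuttle, either way round below 0.2 rad) and (z of plate1_mid in the frame of plate2_mid above 0.015 m or z of plate1_mid in the frame of plate2_mid below -0.015 m or horizontal distance between plate1_heel and plate2_heel above 0.058 m) and (z of plate1_mid in the frame of plate3_mid above 0.015 m or z of plate1_mid in the frame of plate3_mid below -0.015 m or horizontal distance between plate1_heel and plate3_heel above 0.058 m) and (z of plate1_mid in the frame of plate4_mid above 0.015 m or z of plate1_mid in the frame of plate4_mid below -0.015 m or horizontal distance between plate1_heel and plate4_heel above 0.058 m) and (z of plate1_mid in the frame of plate5_mid above 0.015 m or z of plate1_mid in the frame of plate5_mid below -0.015 m or horizontal distance between plate1_heel and plate5_heel above 0.058 m) and (z of plate2_mid in the frame of plate3_mid above 0.015 m or z of plate2_mid in the frame of plate3_mid below -0.015 m or horizontal distance between plate2_heel and plate3_heel above 0.058 m) and (z of plate2_mid in the frame of plate4_mid above 0.015 m or z of plate2_mid in the frame of plate4_mid below -0.015 m or horizontal distance between plate2_heel and plate4_heel above 0.058 m) and (z of plate2_mid in the frame of plate5_mid above 0.015 m or z of plate2_mid in the frame of plate5_mid below -0.015 m or horizontal distance between plate2_heel and plate5_heel above 0.058 m) and (z of plate3_mid in the frame of plate4_mid above 0.015 m or z of plate3_mid in the frame of plate4_mid below -0.015 m or horizontal distance between plate3_heel and plate4_heel above 0.058 m) and (z of plate3_mid in the frame of plate5_mid above 0.015 m or z of plate3_mid in the frame of plate5_mid below -0.015 m or horizontal distance between plate3_heel and plate5_heel above 0.058 m) and (z of plate4_mid in the frame of plate5_mid above 0.015 m or z of plate4_mid in the frame of plate5_mid below -0.015 m or horizontal distance between plate4_heel and plate5_heel above 0.058 m) and value of joint button above 0.0042 m), for 0.05 s.
At the end, for the whole second after the job is handed in: All plates flat in one pile centred within 12 mm on the yellow square, edges within 0.2 rad of the shuttle's, neighbours half a turn apart; shuttle in its channel, 120 mm or more back from the red stop; probe upright, 27 mm or deeper in its stand; button up; all at rest (all of step 1 and angle between shuttle's own z axis and vertical below 0.05 rad and z of shuttle in the frame of reader below 0.009 m and horizontal distance between probe_tip and stand below 0.005 m and z of probe_tip in the frame of stand below 0.013 m and angle between probe_grip's own z axis and vertical below 0.12 rad and value of joint button below 0.002 m and linear speed of each of shuttle, plate1, plate2, plate3, plate4, plate5 below 0.01 m/s); the robot touches nothing.
It fails at once if the reader head is knocked (more than 12 N) (contact force between anything else and head above 12 N).
It fails at once if the bottle, jar or tray is moved more than 30 mm (distance of any of reagent, jar, tray from where it was at the start of the episode above 0.03 m).
Of plate1, plate2, plate3, plate4, plate5 only 3 to 5 are there at a start; the rules pass over those that are not, and their reading is None.
At some moment in a run one of plate1, plate2, plate3, plate4, plate5 may be knocked a few centimetres aside while the robot is not near it.
It also fails if it takes over 210 s, if anything falls off the work surface, if the arm or the gripper's body presses on something with over 40 N, if the wrist force passes 120 N, or if a joint passes its speed limit or range.

## Working session

There is one attempt and no reset: what is moved stays moved. The work goes in short steps, Python scripts to look and compute and a tool call to move; the robot and the scene stay as the last step left them, time stands still between calls to the robot, and variables do not carry over. Pictures are saved under pics/ and viewed, about 12 in all and at most 16, crops included, and the job is handed in when it is done.

Besides the shell and the picture viewer there is one more tool, called as name(argument=value, ...) on one line, values as JSON. drive_tool: Moves the arm, as the interface text tells. Its arguments: {"type":"object","properties":{"dp":{"type":"array","items":{"type":"array","items":{"type":"number"}}},"roll":{"type":"array","items":{"type":"number"}},"fingers":{"type":"number"},"force":{"type":"number"}},"required":["dp","roll"]}

```bash
ls; mkdir -p pics
python3 - <<'E'
from rig import env, imaging
import cv2, numpy as np
s=env.get_state(); print(s, env.tcp_to_grasp)
fs=[]
for n in ("top","scene"):
    f=imaging.grab_frame(n); print(n,f["K"].tolist(),f.get("xyz"),f.get("orientation"),[k for k in f])
    np.savez(f"{n}0.npz",**{k:np.array(v) for k,v in f.items()})
    cv2.imwrite(f"pics/{n}0.png",cv2.resize(f["image"],(800,600)))
E
```

```text
pics
{'clock': 0.0, 'joints': array([-1.16849619,  0.41800928, -0.01032473,  1.61418753,  0.00472659,
        1.1106982 , -0.05299605]), 'dq': array([-0.00057316, -0.00140946,  0.00055568,  0.00136441, -0.0005518 ,
       -0.00023303,  0.00057404]), 'tau': array([ 1.05825555e-03, -8.51235938e+01,  6.39555026e-01, -4.26000309e+01,
       -4.87235701e-02,  1.85072579e-02,  9.20141906e-05]), 'tcp_pos': array([0.26819922, 0.56409831, 0.20479755]), 'orientation': array([-8.71159476e-05,  2.20062024e-01,  9.75485672e-01, -6.33478165e-04]), 'contact_force': array([-0.96647882, -0.25116999,  0.77862236]), 'wrist_torque': array([-0.03133173,  0.04877311,  0.02486318]), 'finger_gap': 0.997871135088712} -0.0188
top [[497.57424011805017, 0.0, 261.8259876176011], [0.0, 497.57424011805017, 194.73951741944728], [0.0, 0.0, 1.0]] [ 0.27540632 -0.01993967  1.53652603] [-0.70390798 -0.05541343  0.06440109  0.70519175] ['image', 'range_z', 'K', 'xyz', 'orientation']
scene [[413.9414205185478, 0.0, 254.24926895183626], [0.0, 413.9414205185478, 193.38025436598693], [0.0, 0.0, 1.0]] [1.08736864 0.63032811 0.84999781] [0.31779382 0.14150522 0.37643248 0.85865124] ['image', 'range_z', 'K', 'xyz', 'orientation']
```

View pics/top0.png

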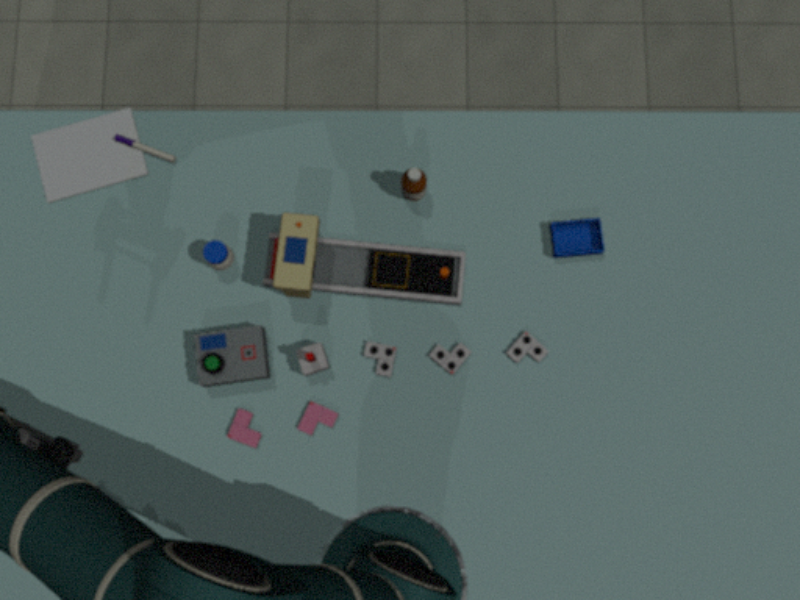

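View pics/scene0.png

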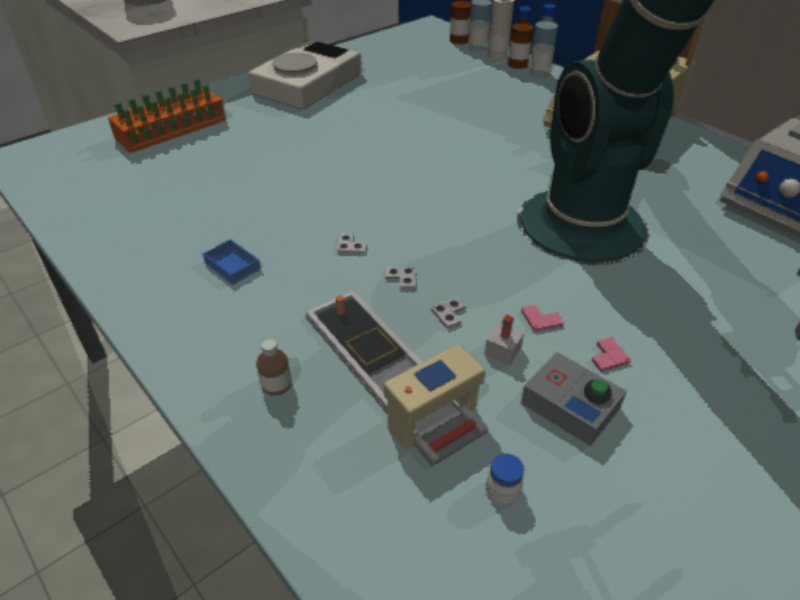

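```bash
cat > h.py <<'E'
import numpy as np, cv2, time
from scipy.spatial.transform import Rotation as R
from rig import env, imaging
def quat(q): return R.from_quat([q[1],q[2],q[3],q[0]])
class Cam:
    def __init__(s,f,state=None):
        s.K=np.array(f["K"],float); s.img=f["image"]; s.rz=f["range_z"]
        if state is not None:
            T=np.eye(4); T[:3,:3]=quat(state["orientation"]).as_matrix(); T[:3,3]=state["tcp_pos"]
            M=T@np.array(f["hand_eye"]); s.Rm=M[:3,:3]; s.o=M[:3,3]
        else: s.Rm=quat(f["orientation"]).as_matrix(); s.o=np.array(f["xyz"],float)
    def ray(s,uv):
        uv=np.atleast_2d(uv).astype(float); K=s.K
        d=np.c_[(uv[:,0]-K[0,2])/K[0,0],-(uv[:,1]-K[1,2])/K[1,1],-np.ones(len(uv))]
        return d@s.Rm.T
    def plane(s,uv,z):
        d=s.ray(uv); return s.o+d*((z-s.o[2])/d[:,2])[:,None]
    def depth(s,uv):   # world point from range image (median 3x3)
        uv=np.atleast_2d(uv); out=[]
        for (u,v),d in zip(uv,s.ray(uv)):
            u,v=int(round(u)),int(round(v)); p=s.rz[max(v-1,0):v+2,max(u-1,0):u+2]; p=p[p>0]
            out.append(s.o+d*(np.median(p) if len(p) else np.nan))
        return np.array(out)
    def proj(s,P):
        c=(np.atleast_2d(P)-s.o)@s.Rm; K=s.K
        return np.c_[K[0,2]-K[0,0]*c[:,0]/c[:,2],K[1,2]+K[1,1]*c[:,1]/c[:,2]]
def tri(c1,p1,c2,p2):
    d1=c1.ray(p1)[0]; d2=c2.ray(p2)[0]
    t=np.linalg.lstsq(np.c_[d1,-d2],c2.o-c1.o,rcond=None)[0]
    a=c1.o+t[0]*d1; b=c2.o+t[1]*d2; return (a+b)/2, np.linalg.norm(a-b)
def wrist(name=None):
    st=env.get_state(); f=imaging.grab_frame("wrist"); c=Cam(f,st); c.st=st
    if name: np.savez(f"{name}.npz",**{k:np.array(v) for k,v in f.items()},tp=st["tcp_pos"],to=st["orientation"])
    return c
def loadw(name):
    f=np.load(f"{name}.npz"); return Cam(f,dict(tcp_pos=f["tp"],orientation=f["to"]))
def tomove(target,yawtool=None,st=None):
    """shift in tool mm to bring TCP to target"""
    st=st or env.get_state(); Rm=quat(st["orientation"]).as_matrix()
    return 1000*Rm.T@(np.array(target)-st["tcp_pos"])
def yaw(st=None):
    st=st or env.get_state(); x=quat(st["orientation"]).as_matrix()[:,0]; return np.degrees(np.arctan2(x[1],x[0]))
E
python3 - <<'E'
from h import *
f=np.load("top0.npz"); t=Cam(f); g=np.load("scene0.npz"); s=Cam(g)
k=.64
pts=dict(p1=((380,357),(449,312)),p2=((450,357),(402,277)),p3=((527,347),(351,244)),probe=((310,357),(507,322)),knob=((445,272),(340,300)),pad=((390,269),(372,346)),socket=((248,352),(557,377)),button=((211,362),(599,387)),bottle=((413,175),(268,345)),jar=((216,252),(507,468)),tray=((577,238),(232,260)),head=((295,250),(434,375)))
for n,(a,b) in pts.items():
    a=np.array(a)*k;b=np.array(b)*k
    P,e=tri(t,[a],s,[b]); print(n,P.round(3),round(e,4),"depth",t.depth(a)[0].round(3),s.depth(b)[0].round(3))
st=env.get_state(); print(quat(st["orientation"]).as_matrix().round(3),yaw())
w=imaging.grab_frame("wrist"); print(np.array(w["hand_eye"]).round(4),w["K"])
E
```

```text
p1 [0.431 0.019 0.006] 0.0041 depth [0.432 0.018 0.01 ] [0.433 0.024 0.011]
p2 [ 0.43  -0.118  0.004] 0.0057 depth [ 0.431 -0.12   0.009] [ 0.433 -0.111  0.01 ]
p3 [ 0.447 -0.269  0.01 ] 0.0114 depth [ 0.451 -0.273  0.01 ] [ 0.443 -0.264  0.009]
probe [0.424 0.15  0.073] 0.0046 depth [0.424 0.147 0.086] [0.429 0.156 0.08 ]
knob [ 0.592 -0.107  0.045] 0.007 depth [ 0.594 -0.11   0.052] [ 0.594 -0.099  0.051]
pad [0.605 0.001 0.017] 0.0067 depth [ 0.607 -0.002  0.019] [0.602 0.003 0.017]
socket [0.436 0.273 0.046] 0.0067 depth [0.439 0.272 0.039] [0.429 0.273 0.041]
button [0.416 0.338 0.064] 0.0045 depth [0.417 0.335 0.07 ] [0.417 0.341 0.068]
bottle [ 0.775 -0.047  0.098] 0.001 depth [ 0.774 -0.047  0.102] [ 0.775 -0.045  0.099]
jar [0.631 0.339 0.055] 0.0059 depth [0.632 0.336 0.06 ] [0.633 0.344 0.062]
tray [ 0.669 -0.377  0.015] 0.0073 depth [ 0.675 -0.382  0.004] [ 0.661 -0.387  0.003]
head [0.623 0.178 0.107] 0.0035 depth [0.623 0.176 0.11 ] [0.623 0.18  0.109]
[[-0.903  0.429 -0.   ]
 [ 0.429  0.903 -0.001]
 [-0.    -0.001 -1.   ]] 154.57430813539833
[[-1.600e-03  9.655e-01  2.602e-01  7.520e-02]
 [ 1.000e+00  1.700e-03 -2.000e-04  1.000e-04]
 [-6.000e-04  2.602e-01 -9.655e-01 -1.786e-01]
 [ 0.000e+00  0.000e+00  0.000e+00  1.000e+00]] [[292.96383262   0.         257.32570828]
 [  0.         292.96383262 197.40185819]
 [  0.           0.           1.        ]]
```

```bash
cat >> h.py <<'E'
def plan(target,yaw_t=None,vmax=40,st=None):
    """print: roll rows on the spot, then the shift in the tool axes after the roll"""
    st=st or env.get_state(); Rm=quat(st["orientation"]).as_matrix(); r=0
    if yaw_t is not None:
        r=(yaw(st)-yaw_t+180)%360-180; Rm=Rm@R.from_euler("z",r,degrees=True).as_matrix()
    d=1000*Rm.T@(np.array(target)-st["tcp_pos"]); n=max(1,int(np.ceil(np.abs(d).max()/vmax)))
    print("roll %.1f (%d rows of %.2f); shift %s = %d rows of %s"%(r,int(np.ceil(abs(r)/9)),r/max(1,np.ceil(abs(r)/9)),d.round(1),n,(d/n).round(1)))
E
python3 -c "
from h import *
plan([0.47,-0.05,0.33],83)"
```

```text
roll 71.6 (8 rows of 8.95); shift [-585.2  275.1 -124.6] = 15 rows of [-39.   18.3  -8.3]
```

drive_tool(dp=[[0,0,-10],[0,0,-10],[0,0,-10],[0,0,-10],[0,0,-10],[0,0,-10],[0,0,-10],[0,0,-10]], roll=[9,9,9,9,9,9,9,8.5])

```text
clock: 1.15
tcp_pos: [0.2682, 0.5643, 0.2855]
orientation: [0.0, 0.75, 0.661, -0.0]
contact_force: [-0.4, 0.9, -0.8]
finger_gap: 0.999
```

drive_tool(dp=[[-39,18,-3],[-39,18,-3],[-39,18,-3],[-39,18,-3],[-39,18,-3],[-39,18,-3],[-39,18,-3],[-39,18,-3],[-39,18,-3],[-39,18,-3],[-39,18,-3],[-39,18,-3],[-39,18,-3],[-39,18,-3],[-39,18,-3],[0,0,0],[0,0,0]], roll=[0,0,0,0,0,0,0,0,0,0,0,0,0,0,0,0,0])

```text
clock: 3.28
tcp_pos: [0.4656, -0.0483, 0.3303]
orientation: [-0.0, 0.748, 0.663, -0.0]
contact_force: [0.0, 0.1, -0.0]
finger_gap: 0.999
```

Run:
```python
from h import *
c=wrist("w1"); print(c.st["clock"],c.st["tcp_pos"],yaw(c.st),c.st["joints"])
cv2.imwrite("pics/w1.png",cv2.resize(c.img,(800,600),interpolation=cv2.INTER_CUBIC))
```

```text
3.275 [ 0.46562115 -0.0483007   0.3302672 ] 83.08728307487333 [-0.74634764  0.01447309  0.8017868   1.8346121  -0.01075629  1.29739591
 -0.06235365]
```

View pics/w1.png

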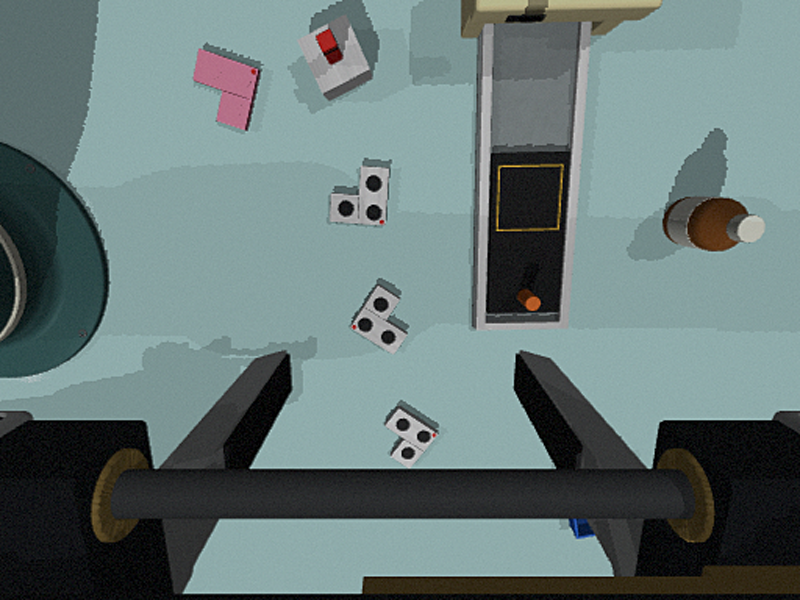

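```bash
cat >> h.py <<'E'
def dots(c,z=0.010,lim=None,verbose=True):
    """plates by their black dots: list of (mid,heel_dir_yaw_deg). world points on plane z"""
    g=cv2.cvtColor(c.img,cv2.COLOR_BGR2GRAY); hsv=cv2.cvtColor(c.img,cv2.COLOR_BGR2HSV)
    white=((hsv[...,1]<30)&(g>120)).astype(np.uint8)
    cs,hr=cv2.findContours(white,cv2.RETR_CCOMP,cv2.CHAIN_APPROX_NONE); P=[]
    for k,q in zip(cs,hr[0]):
        if q[3]<0: continue
        a=cv2.contourArea(k)
        if 12<a<2500:
            (u,v),(w,h),_=cv2.minAreaRect(k)
            if min(w,h)/max(w,h)<.6: continue
            m=cv2.moments(k); uv=[m["m10"]/m["m00"],m["m01"]/m["m00"]]
            if g[int(uv[1]),int(uv[0])]<90: P.append(np.r_[c.plane(uv,z)[0],uv])
    P=np.array(P); out=[]
    for i in range(len(P)):
        d=np.linalg.norm(P[:,:3]-P[i,:3],axis=1); n=[j for j in range(len(P)) if .024<d[j]<.036]
        for a in range(len(n)):
            for b in range(a+1,len(n)):
                dd=np.linalg.norm(P[n[a],:3]-P[n[b],:3])
                if .037<dd<.048:
                    mid=(P[n[a],:3]+P[n[b],:3])/2; e=P[i,:3]-mid
                    y=np.degrees(np.arctan2(e[1],e[0])); dz=c.depth(P[[i,n[a],n[b]],3:])[:,2]
                    out.append((mid,y))
                    if verbose: print("plate mid",mid.round(4),"heel dir %.1f"%y,"legs",(d[n[a]],d[n[b]],dd),"depth z",dz.round(4),"uv",P[i,3:].round())
    return out
def pad(c,z=0.016,roi=None):
    hsv=cv2.cvtColor(c.img,cv2.COLOR_BGR2HSV)
    m=cv2.inRange(hsv,(18,110,50),(38,255,255)); 
    cs,_=cv2.findContours(cv2.dilate(m,np.ones((3,3))),cv2.RETR_EXTERNAL,cv2.CHAIN_APPROX_NONE)
    for k in cs:
        if cv2.contourArea(k)<400: continue
        W=c.plane(k[:,0].astype(float),z)[:,:2]; r=cv2.minAreaRect((W*1000).astype(np.float32))
        print("yellow",np.round(r[0],1),np.round(r[1],1),"ang %.2f"%r[2],"depth z",c.depth(k[::9,0])[:,2].round(3)[:4])
E
python3 - <<'E'
from h import *
c=loadw("w1"); dots(c); pad(c)
t=Cam(np.load("top0.npz")); dots(t)
hsv=cv2.cvtColor(c.img,cv2.COLOR_BGR2HSV)
def blob(m,z,n):
    cs,_=cv2.findContours(m,cv2.RETR_EXTERNAL,cv2.CHAIN_APPROX_NONE)
    for k in sorted(cs,key=cv2.contourArea)[::-1][:2]:
        r=cv2.minAreaRect(k); print(n,np.round(r[0]),cv2.contourArea(k),c.depth(r[0])[0].round(3), np.round(r[1]))
blob(cv2.inRange(hsv,(5,150,80),(16,255,255)),.05,"orange")
blob(cv2.inRange(hsv,(0,160,60),(4,255,255)),.05,"red")
blob(cv2.inRange(hsv,(0,0,0),(179,255,45))[0:320],.05,"black")
E
```

```text
plate mid [0.4289 0.0221 0.01  ] heel dir -56.7 legs (np.float64(0.02996811008976571), np.float64(0.030009502361369317), np.float64(0.03955952742359104)) depth z [0.0103 0.0094 0.01  ] uv [239. 136.]
yellow [ 650.3 -503.9] [ 45.9 583.2] ang 83.00 depth z [0.449 0.452 0.447 0.443]
yellow [ 786.7 -392.1] [ 60.7 144. ] ang 3.03 depth z [0.438 0.442 0.444 0.445]
yellow [  73.2 -302.2] [151.1  61.3] ang 68.80 depth z [0.438 0.442 0.445 0.447]
yellow [604.7  -1.5] [71.6 71.9] ang 84.00 depth z [0.016 0.016 0.016 0.016]
orange [459. 150.] 273.0 [ 0.764 -0.054  0.075] [24. 18.]
orange [340. 194.] 61.0 [ 0.594 -0.106  0.052] [8. 9.]
red [209.  26.] 103.5 [0.426 0.15  0.083] [13. 10.]
red [214.  36.] 41.5 [0.428 0.144 0.058] [6. 9.]
black [256. 273.] 16180.5 [ 0.437 -0.254  0.009] [ 92. 511.]
black [337. 148.] 4852.5 [ 0.602 -0.037  0.016] [ 51. 104.]
```

```bash
python3 - <<'E'
s=open('h.py').read()
a=s.index("    hsv=cv2") if 0 else s.index("    g=cv2.cvtColor"); b=s.index("    P=np.array(P); out=[]")
new='''    g=cv2.cvtColor(c.img,cv2.COLOR_BGR2GRAY).astype(np.float32); P=[]
    loc=cv2.dilate(g,np.ones((9,9)))          # local white level
    dark=((g<.5*loc)&(loc>110)).astype(np.uint8)
    n,lab,stt,_=cv2.connectedComponentsWithStats(dark,connectivity=4)
    for i in range(1,n):
        x,y,w,h,a=stt[i]
        if a<8 or a>2500 or min(w,h)/max(w,h)<.6 or a/(w*h)<.55: continue
        sl=np.s_[max(y-2,0):y+h+2,max(x-2,0):x+w+2]; wt=np.where(lab[sl]==i,1,.0)
        wt=cv2.dilate(wt,np.ones((3,3)))*np.clip(.8*loc[sl]-g[sl],0,None)
        vv,uu=np.mgrid[sl]; uv=[(wt*uu).sum()/wt.sum(),(wt*vv).sum()/wt.sum()]
        P.append(np.r_[c.plane(uv,z)[0],uv])
'''
open('h.py','w').write(s[:a]+new+s[b:])
E
python3 - <<'E'
from h import *
c=loadw("w1"); dots(c); print()
t=Cam(np.load("top0.npz")); dots(t)
E
```

```text
plate mid [0.4286 0.0221 0.01  ] heel dir -56.4 legs (np.float64(0.02998398290777745), np.float64(0.02996381388535696), np.float64(0.039488209054618334)) depth z [0.0103 0.01   0.0095] uv [239. 136.]
plate mid [ 0.4365 -0.1179  0.01  ] heel dir -176.1 legs (np.float64(0.029990013040033917), np.float64(0.030378621501450202), np.float64(0.03972285352797635)) depth z [0.0102 0.01   0.0099] uv [233. 207.]
plate mid [ 0.4418 -0.27    0.01  ] heel dir 1.5 legs (np.float64(0.03020559099941663), np.float64(0.029974907122316086), np.float64(0.039489828072353635)) depth z [0.0099 0.0084 0.0095] uv [271. 279.]
Traceback (most recent call last):
  File "h.py", line 61, in dots
    vv,uu=np.mgrid[sl]; uv=[(wt*uu).sum()/wt.sum(),(wt*vv).sum()/wt.sum()]
                             ~~^~~
ValueError: operands could not be broadcast together with shapes (8,9) (9,9)
```

```bash
python3 -c "
from h import *
plan([0.4262,0.0103,0.13],78.6)"
```

```text
roll 4.5 (1 rows of 4.54); shift [ 49.3 -50.1 200.3] = 6 rows of [ 8.2 -8.3 33.4]
```

drive_tool(dp=[[0,0,0],[8.2,-8.3,33.4],[8.2,-8.3,33.4],[8.2,-8.3,33.4],[8.2,-8.3,33.4],[8.2,-8.3,33.4],[8.2,-8.3,33.4],[0,0,0],[0,0,0]], roll=[4.5,0,0,0,0,0,0,0,0])

```text
clock: 4.45
tcp_pos: [0.4274, 0.0094, 0.1312]
orientation: [0.0, 0.774, 0.633, 0.0]
contact_force: [0.1, -0.8, 0.7]
finger_gap: 0.999
```

Run:
```python
from h import *
c=wrist("w2"); print(c.st["clock"],c.st["tcp_pos"],yaw(c.st)); dots(c)
cv2.imwrite("pics/w2.png",c.img)
```

```text
4.45 [0.42743036 0.00935561 0.131168  ] 78.6035873238666
plate mid [0.4285 0.022  0.01  ] heel dir -56.3 legs (np.float64(0.029825845092245937), np.float64(0.02999911334655176), np.float64(0.0395462059793025)) depth z [0.0099 0.0102 0.01  ] uv [271. 196.]
```

View pics/w2.png

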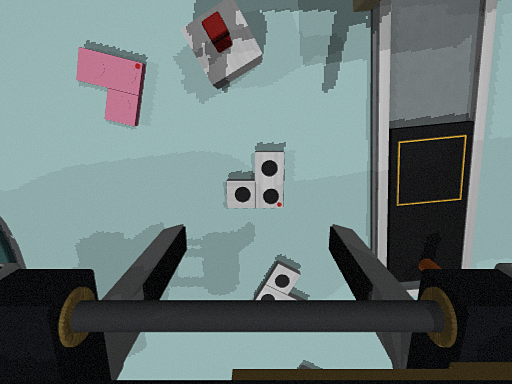

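```bash
cat >> h.py <<'E'
def outline(c,mid,z=0.010,thr=135):
    g=cv2.GaussianBlur(cv2.cvtColor(c.img,cv2.COLOR_BGR2GRAY),(3,3),0); hsv=cv2.cvtColor(c.img,cv2.COLOR_BGR2HSV)
    m=((hsv[...,1]<28)&(g>thr)).astype(np.uint8); m=cv2.morphologyEx(m,cv2.MORPH_CLOSE,np.ones((3,3)))
    cs,_=cv2.findContours(m,cv2.RETR_EXTERNAL,cv2.CHAIN_APPROX_NONE); u=c.proj(mid)[0]
    for k in cs:
        if cv2.contourArea(k)>150 and abs(cv2.pointPolygonTest(k,tuple(map(float,u)),True))<8:
            W=c.plane(k[:,0].astype(float),z)[:,:2]*1000; r=cv2.minAreaRect(W.astype(np.float32))
            print("outline",np.round(r[0],1),np.round(r[1],1),"ang %.1f"%r[2])
E
python3 - <<'E'
from h import *
c=loadw("w2"); p=dots(c); 
g=cv2.cvtColor(c.img,cv2.COLOR_BGR2GRAY); print(g[186,225:290]); print(g[148:212,278])
outline(c,p[0][0])
E
```

```text
plate mid [0.4285 0.022  0.01  ] heel dir -56.3 legs (np.float64(0.029825845092245937), np.float64(0.02999911334655176), np.float64(0.0395462059793025)) depth z [0.0099 0.0102 0.01  ] uv [271. 196.]
[138 138 186 173 175 176 178 177 176 174 175 177 182 183 183 192 186 141
 192 191 188 186 181 180 179 178 177 177 181 166 107 178 176 172 172 184
 182 185 190 191 192 188 189 193 188 189 188 192 190 180 176 172 178 177
 173 173 172 171 146 167 166 164 166 165 164]
[115 114 107  56 178 189 185 184 183 181 182 183 187 185 183 190 193 194
 200 200 203 202 200 194 189 188 185 187 188 185 184 189 189 186 189 188
 186 175 177 174 178 182 186 193 193 120  68  75  55  77  95 132 204 192
 115  62  64  65  95 190 161 163 162 164]
outline [427.7  23.2] [58.4 59.8] ang 78.5
```

```bash
sed -i 's|mid=(P\[n\[a\],:3\]+P\[n\[b\],:3\])/2; e=P\[i,:3\]-mid|mid=(P[n[a],:3]+P[n[b],:3])/2; e=P[i,:3]-mid; mid=mid-.00141*e/np.linalg.norm(e)|' h.py; sed -i 's|max(y-2,0):y+h+2,max(x-2,0):x+w+2|max(y-2,0):y+h+2,max(x-2,0):x+w+2|; s|vv,uu=np.mgrid\[sl\]|vv,uu=np.mgrid[0:g.shape[0],0:g.shape[1]][:,sl[0],sl[1]]|' h.py
python3 -c "
from h import *
plan([0.4253,0.0114,0.003],78.6)"
```

```text
roll -0.0 (1 rows of -0.01); shift [  1.5  -2.9 128.3] = 4 rows of [ 0.4 -0.7 32.1]
```

drive_tool(dp=[[1.5,-2.9,10],[0,0,30],[0,0,30],[0,0,30],[0,0,18],[0,0,10],[0,0,0],[0,0,0]], roll=[0,0,0,0,0,0,0,0])

```text
clock: 5.5
tcp_pos: [0.4246, 0.0113, 0.0027]
orientation: [0.0, 0.774, 0.633, 0.0]
contact_force: [-0.1, -0.6, 0.1]
finger_gap: 0.999
```

drive_tool(dp=[[0,0,0],[0,0,0],[0,0,0],[0,0,0],[0,0,0],[0,0,0]], roll=[0,0,0,0,0,0], fingers=-1, force=30)

```text
clock: 6.25
tcp_pos: [0.4243, 0.0113, 0.0021]
orientation: [0.0, 0.774, 0.633, 0.0]
contact_force: [-0.5, 0.2, 4.7]
finger_gap: 0.634
```

drive_tool(dp=[[0,0,-15],[0,0,-20],[0,0,-25],[0,0,0]], roll=[0,0,0,0])

```text
clock: 6.75
tcp_pos: [0.4251, 0.0116, 0.0638]
orientation: [0.0, 0.774, 0.633, 0.001]
contact_force: [0.1, -0.3, -0.6]
finger_gap: 0.635
```

Run:
```python
from h import *
c=wrist("w3"); print(c.st["tcp_pos"],yaw(c.st),c.st["finger_gap"]); 
z=c.st["tcp_pos"][2]+.007; p=dots(c,z)
if p: print("mid rel TCP in tool mm",1000*quat(c.st["orientation"]).as_matrix().T@(p[0][0]-c.st["tcp_pos"]))
dots(c,.01); pad(c)
cv2.imwrite("pics/w3.png",c.img)
```

```text
[0.42509313 0.01157948 0.06378127] 78.58330074315663 0.6349588148138036
yellow [ 455.6 -153.6] [ 22.2 323.1] ang 78.32 depth z [0.182 0.181 0.175 0.169]
yellow [ 509.5 -104.9] [66.4 20.5] ang 89.50 depth z [0.169 0.165 0.173 0.174]
yellow [302.7 -62.2] [65.9 20.5] ang 69.23 depth z [0.172 0.176 0.179 0.181]
yellow [600.9  -1.4] [68.8 62. ] ang 84.09 depth z [0.015 0.016 0.015 0.015]
```

View pics/w3.png

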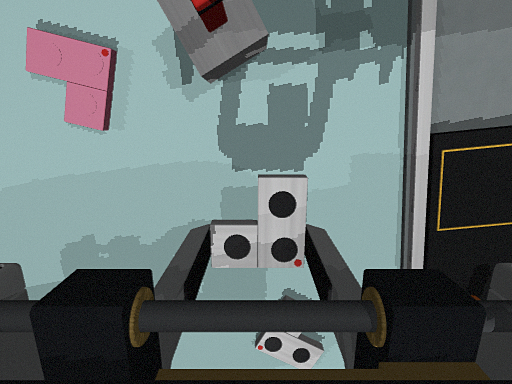

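```bash
sed -i 's|def dots(c,z=0.010,lim=None,verbose=True)|def dots(c,z=0.010,ks=9,verbose=True)|; s|np.ones((9,9))|np.ones((ks,ks))|' h.py
cat >> h.py <<'E'
def inhand(c,ks=31,dz=.007):
    for m,y in dots(c,c.st["tcp_pos"][2]+dz,ks):
        d=1000*quat(c.st["orientation"]).as_matrix().T@(m-c.st["tcp_pos"]); print("  tool-frame mid",d.round(1),"heel-yaw rel %.1f"%((y-yaw(c.st)+180)%360-180))
E
python3 - <<'E'
from h import *
c=loadw("w3"); c.st=dict(tcp_pos=np.load("w3.npz")["tp"],orientation=np.load("w3.npz")["to"])
inhand(c)
E
```

```text
plate mid [0.4277 0.0235 0.0708] heel dir -56.5 legs (np.float64(0.029992966558417256), np.float64(0.030022500426396655), np.float64(0.03964276411030495)) depth z [0.0709 0.0717 0.0712] uv [284. 249.]
  tool-frame mid [12.2  0.2 -7. ] heel-yaw rel -135.1
```

Run:
```python
from h import *
pad(loadw("w2"))
pd=np.array([.6047,-.0015]); a=np.radians(84)
x=pd-.0122*np.array([np.cos(a),np.sin(a)]); print(x); plan([*x,.075],84)
```

```text
yellow [ 522.8 -239.5] [ 28.9 348.3] ang 78.43 depth z [0.252 0.251 0.249 0.247]
yellow [ 607.3 -179.1] [37.6 90.3] ang 5.38 depth z [0.237 0.235 0.234 0.24 ]
yellow [189.2 -93.5] [89.8 36.8] ang 62.52 depth z [0.239 0.242 0.245 0.247]
yellow [604.3  -1.8] [69.5 69.6] ang 84.19 depth z [0.015 0.015 0.016 0.016]
[ 0.60342475 -0.01363317]
roll -5.4 (1 rows of -5.40); shift [ -6.4 180.5 -11.9] = 5 rows of [-1.3 36.1 -2.4]
```

drive_tool(dp=[[0,0,-11],[-1.3,36,0],[-1.3,36,0],[-1.3,36,0],[-1.3,36,0],[-1.3,36,0],[0,0,10],[0,0,0],[0,0,0]], roll=[-5.5,0,0,0,0,0,0,0,0])

```text
clock: 7.92
tcp_pos: [0.6018, -0.0137, 0.0629]
orientation: [-0.0, 0.743, 0.67, -0.0]
contact_force: [-0.4, 1.0, -0.2]
finger_gap: 0.634
```

Run:
```python
from h import *
print(env.get_state()["tcp_pos"],yaw()); plan([.6032,-.0138,.019],84.1)
c=wrist("w4"); inhand(c); pad(c)
```

```text
[ 0.60182938 -0.01367296  0.06294813] 84.0682089579528
roll -0.0 (1 rows of -0.03); shift [ 0.   1.4 43.9] = 2 rows of [ 0.   0.7 22. ]
plate mid [ 0.6033 -0.0016  0.0699] heel dir -51.0 legs (np.float64(0.029968574427882668), np.float64(0.030177045444734076), np.float64(0.03959023078834638)) depth z [0.0705 0.0702 0.0706] uv [284. 249.]
  tool-frame mid [12.2  0.2 -7. ] heel-yaw rel -135.1
yellow [ 647.8 -174.5] [ 22.2 322.7] ang 84.00 depth z [0.18  0.179 0.174 0.167]
yellow [ 696.4 -120.8] [20.4 66.3] ang 4.83 depth z [0.167 0.164 0.172 0.174]
yellow [487.4 -98.8] [66.2 20.7] ang 73.12 depth z [0.172 0.176 0.178 0.18 ]
yellow [605.5   7.1] [50.4 68.8] ang 83.98 depth z [0.015 0.016 0.016 0.016]
```

drive_tool(dp=[[0,1.4,15],[0,0,15],[0,0,8],[0,0,5],[0,0,0.5],[0,0,0]], roll=[0,0,0,0,0,0])

```text
clock: 8.72
tcp_pos: [0.6042, -0.014, 0.0198]
orientation: [0.0, 0.743, 0.67, 0.0]
contact_force: [0.7, 0.3, -0.3]
finger_gap: 0.634
```

drive_tool(dp=[[0,0,0],[0,0,0],[0,0,0],[0,0,0]], roll=[0,0,0,0], fingers=0.5)

```text
clock: 9.22
tcp_pos: [0.604, -0.0139, 0.0196]
orientation: [0.0, 0.743, 0.67, -0.0]
contact_force: [-0.5, 1.1, 0.3]
finger_gap: 0.752
```

drive_tool(dp=[[0,0,-20],[0,0,-40],[0,0,-40],[0,0,-40],[0,0,0],[0,0,0]], roll=[0,0,0,0,0,0], fingers=1)

```text
clock: 9.98
tcp_pos: [0.6038, -0.0138, 0.1599]
orientation: [-0.0, 0.743, 0.67, 0.0]
contact_force: [-0.5, 0.6, -0.9]
finger_gap: 1.0
```

Run:
```python
from h import *
c=wrist("w5"); print(c.st["tcp_pos"],yaw(c.st)); dots(c,.026,13);print(); dots(c,.01,9); pad(c)
```

```text
[ 0.60375684 -0.01378073  0.15985528] 84.07655478065274
plate mid [ 0.6058 -0.0017  0.026 ] heel dir -51.4 legs (np.float64(0.030052078108141443), np.float64(0.029917732240799272), np.float64(0.03946384061519876)) depth z [0.026  0.0256 0.0257] uv [273. 194.]

plate mid [ 0.6056 -0.0049  0.01  ] heel dir -51.4 legs (np.float64(0.03156951001997913), np.float64(0.0314215598111137), np.float64(0.04150692654595456)) depth z [0.026  0.0256 0.0257] uv [273. 194.]
yellow [ 733. -283.] [ 31.7 382.1] ang 83.95 depth z [0.278 0.278 0.274 0.271]
yellow [ 819.  -208.1] [41.2 99.1] ang 10.85 depth z [0.266 0.262 0.268 0.269]
yellow [ 353.6 -158.9] [99.5 40.9] ang 66.56 depth z [0.268 0.271 0.274 0.276]
yellow [604.6  -1.7] [69.4 70.1] ang 83.98 depth z [0.016 0.015 0.015 0.015]
```

```bash
python3 -c "
from h import *
plan([0.4289,-0.1099,0.13],138.9)"
```

```text
roll -54.8 (7 rows of -7.83); shift [  68.4 -187.2   29.4] = 5 rows of [ 13.7 -37.4   5.9]
```

drive_tool(dp=[[0,0,0],[0,0,0],[0,0,0],[0,0,0],[0,0,0],[0,0,0],[13.7,-37.4,6],[13.7,-37.4,6],[13.7,-37.4,6],[13.7,-37.4,6],[13.7,-37.4,6],[0,0,0],[0,0,0]], roll=[-9.1,-9.1,-9.1,-9.1,-9.1,-9.3,0,0,0,0,0,0,0])

```text
clock: 11.65
tcp_pos: [0.4296, -0.1095, 0.1294]
orientation: [-0.0, 0.351, 0.936, -0.0]
contact_force: [1.0, 0.7, -0.0]
finger_gap: 1.0
```

```bash
cat >> h.py <<'E'
def nextgrasp(c,near,z=.003):
    for m,y in dots(c,.010,11):
        if np.linalg.norm(m[:2]-near)<.07:
            py=y+135; ty=[py+k for k in (-180,0,180) if abs((py+k)-yaw(c.st))<60][0]; a=np.radians(py)
            plan([m[0]-.012*np.cos(a),m[1]-.012*np.sin(a),z],ty)
E
python3 - <<'E'
from h import *
c=wrist("w6"); print(c.st["tcp_pos"],yaw(c.st),c.st["joints"]); nextgrasp(c,[.4379,-.1178])
E
```

```text
[ 0.429622   -0.10951972  0.12943244] 138.87693066002066 [-0.27847892  0.21163706  0.51271272  2.13484557 -0.14025785  0.82686506
  1.17305638]
plate mid [ 0.4378 -0.1181  0.01  ] heel dir -175.7 legs (np.float64(0.02999701413154371), np.float64(0.030233311226809244), np.float64(0.039637181115684844)) depth z [0.0101 0.0099 0.0094] uv [240. 188.]
roll -0.4 (1 rows of -0.44); shift [  0.4  -1.4 126.5] = 4 rows of [ 0.1 -0.4 31.6]
```

drive_tool(dp=[[0.4,-1.4,10],[0,0,30],[0,0,30],[0,0,30],[0,0,16],[0,0,10],[0,0,0],[0,0,0]], roll=[-0.4,0,0,0,0,0,0,0])

```text
clock: 12.7
tcp_pos: [0.4286, -0.1106, 0.0042]
orientation: [0.001, 0.348, 0.938, 0.0]
contact_force: [-0.4, 0.1, 0.2]
finger_gap: 0.999
```

drive_tool(dp=[[0,0,0],[0,0,0],[0,0,0],[0,0,0],[0,0,0],[0,0,0]], roll=[0,0,0,0,0,0], fingers=-1, force=30)

```text
clock: 13.45
tcp_pos: [0.4282, -0.1105, 0.0036]
orientation: [0.0, 0.348, 0.937, 0.0]
contact_force: [-1.0, 1.1, 4.4]
finger_gap: 0.636
```

drive_tool(dp=[[0,0,-20],[0,0,-30],[0,0,-30],[0,0,-20],[0,0,0],[0,0,0]], roll=[0,0,0,9.1,9.1,9.1])

```text
clock: 14.2
tcp_pos: [0.4281, -0.1104, 0.1037]
orientation: [0.0, 0.562, 0.827, 0.0]
contact_force: [-0.5, -0.3, -1.3]
finger_gap: 0.634
```

Run:
```python
from h import *
c=wrist("w7"); print(c.st["tcp_pos"],yaw(c.st),c.st["finger_gap"]); inhand(c)
a=np.radians(84.1); x=np.array([.6052,-.0017])+.012*np.array([np.cos(a),np.sin(a)]); print(x);plan([*x,.08],84.1)
```

```text
[ 0.42814454 -0.11043142  0.10374449] 111.67862616508157 0.633545349176047
[0.60643351 0.01023643]
roll 27.1 (4 rows of 6.77); shift [138.4 165.   23.6] = 5 rows of [27.7 33.   4.7]
```

drive_tool(dp=[[0,0,0],[0,0,0],[0,0,0],[27.7,33,5],[27.7,33,5],[27.7,33,5],[27.7,33,5],[27.7,33,5],[0,0,0],[0,0,0]], roll=[9,9,9.1,0,0,0,0,0,0,0])

```text
clock: 15.5
tcp_pos: [0.6043, 0.0121, 0.0782]
orientation: [-0.0, 0.738, 0.675, -0.001]
contact_force: [-0.3, 0.0, -1.1]
finger_gap: 0.631
```

Run:
```python
from h import *
c=wrist("w8"); print(c.st["tcp_pos"],yaw(c.st),c.st["finger_gap"]); inhand(c,27,.0064); print(); inhand(c,41,.0064)
cv2.imwrite("pics/w8.png",c.img)
```

```text
[0.60428925 0.01205892 0.07819047] 84.93446489889168 0.6308286897523634
plate mid [6.034e-01 4.000e-04 8.460e-02] heel dir 130.4 legs (np.float64(0.030187531719146645), np.float64(0.030015926638951924), np.float64(0.03958225505353948)) depth z [0.0841 0.0842 0.0843] uv [230. 234.]
  tool-frame mid [-11.7   0.2  -6.4] heel-yaw rel 45.4
```

View pics/w8.png

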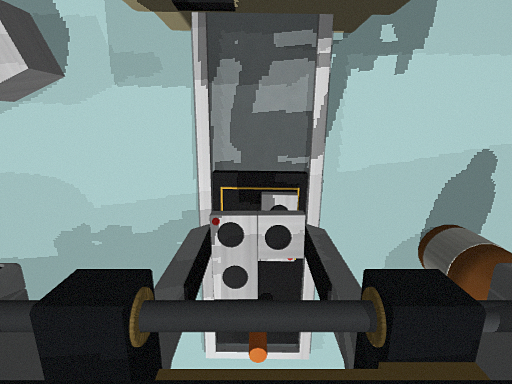

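drive_tool(dp=[[-1.9,2.0,15],[0,0,15],[0,0,10],[0,0,5],[0,0,2],[0,0,0]], roll=[1.2,0,0,0,0,0])

```text
clock: 16.3
tcp_pos: [0.6068, 0.0106, 0.0317]
orientation: [0.0, 0.745, 0.667, 0.0]
contact_force: [-0.6, 0.3, -0.2]
finger_gap: 0.634
```

Run:
```python
from h import *
c=wrist(); print(c.st["tcp_pos"],yaw(c.st),c.st["contact_force"]); inhand(c,27,.006); pad(c)
```

```text
[0.60681659 0.01060454 0.03173113] 83.6752421912478 [-0.61379398  0.26710846 -0.24764134]
plate mid [ 0.6056 -0.0012  0.0377] heel dir 129.0 legs (np.float64(0.030204684991573555), np.float64(0.0301115469845411), np.float64(0.039799650157421304)) depth z [0.0379 0.0372 0.0381] uv [230. 234.]
plate mid [0.6043 0.0012 0.0377] heel dir 35.0 legs (np.float64(0.030204684991573555), np.float64(0.025889287861654654), np.float64(0.0431053232317953)) depth z [0.0372 0.0379 0.0261] uv [278. 237.]
plate mid [0.6037 0.0008 0.0377] heel dir -40.6 legs (np.float64(0.025889287861654654), np.float64(0.031183080558871763), np.float64(0.039799650157421304)) depth z [0.0261 0.0372 0.0381] uv [282. 273.]
plate mid [0.6065 0.003  0.0377] heel dir -138.1 legs (np.float64(0.0301115469845411), np.float64(0.031183080558871763), np.float64(0.0431053232317953)) depth z [0.0381 0.0379 0.0261] uv [234. 277.]
  tool-frame mid [-11.8   0.1  -6. ] heel-yaw rel 45.3
  tool-frame mid [-9.6 -1.5 -6. ] heel-yaw rel -48.7
  tool-frame mid [-10.1  -2.   -6. ] heel-yaw rel -124.3
  tool-frame mid [-7.6  0.5 -6. ] heel-yaw rel 138.3
yellow [ 646.4 -117.9] [ 19.1 277.3] ang 83.54 depth z [0.148 0.147 0.141 0.135]
yellow [688.9 -71.9] [17.5 57.1] ang 4.61 depth z [0.136 0.133 0.141 0.143]
yellow [509.  -51.6] [57.  18.2] ang 72.74 depth z [0.141 0.144 0.148 0.149]
yellow [607.   23.7] [17.6 68. ] ang 84.31 depth z [0.015 0.016 0.015 0.015]
```

Mid (605.6, -1.2), bottom about 1.5 mm above the first plate. Lower 1 mm and release.

drive_tool(dp=[[0,0,1],[0,0,0]], roll=[0,0])

```text
clock: 16.6
tcp_pos: [0.6067, 0.0106, 0.0307]
orientation: [0.0, 0.745, 0.667, 0.0]
contact_force: [-0.3, 0.2, -0.6]
finger_gap: 0.635
```

drive_tool(dp=[[0,0,0],[0,0,0],[0,0,0],[0,0,0]], roll=[0,0,0,0], fingers=0.5)

```text
clock: 17.1
tcp_pos: [0.6067, 0.0106, 0.0306]
orientation: [0.0, 0.745, 0.667, -0.0]
contact_force: [0.1, 0.1, 0.7]
finger_gap: 0.753
```

drive_tool(dp=[[0,0,-20],[0,0,-40],[0,0,-40],[0,0,-30],[0,0,0],[0,0,0]], roll=[0,0,0,0,0,0], fingers=1)

```text
clock: 17.85
tcp_pos: [0.6065, 0.0107, 0.1608]
orientation: [-0.0, 0.745, 0.667, 0.0]
contact_force: [0.0, -0.3, 0.8]
finger_gap: 0.999
```

Run:
```python
from h import *
c=wrist("w9"); print(c.st["tcp_pos"],yaw(c.st)); dots(c,.036,13);pad(c)
t=Cam(imaging.grab_frame("top")); cv2.imwrite("pics/top1.png",cv2.resize(t.img[120:290,100:400],(800,453),interpolation=cv2.INTER_CUBIC)); dots(t,.01,5)
a=np.radians(136.5); m=np.array([.4418-.0014,-.270]); plan([*(m+.012*np.array([np.cos(a),np.sin(a)])),.13],136.5)
```

```text
[0.60650407 0.01070083 0.16083221] 83.67373626363984
plate mid [ 0.6058 -0.001   0.036 ] heel dir 129.2 legs (np.float64(0.03008454462738014), np.float64(0.02992234273714804), np.float64(0.039550343452025676)) depth z [0.0358 0.0361 0.036 ] uv [241. 187.]
plate mid [ 6.045e-01 -6.000e-04  3.600e-02] heel dir 39.7 legs (np.float64(0.03008454462738014), np.float64(0.029435509168446634), np.float64(0.04569459651585333)) depth z [0.0361 0.0358 0.0254] uv [270. 189.]
plate mid [0.6067 0.0012 0.036 ] heel dir -141.9 legs (np.float64(0.02992234273714804), np.float64(0.0314264645800146), np.float64(0.04569459651585333)) depth z [0.036  0.0358 0.0254] uv [244. 214.]
plate mid [0.6039 0.0011 0.036 ] heel dir -47.3 legs (np.float64(0.029435509168446634), np.float64(0.0314264645800146), np.float64(0.039550343452025676)) depth z [0.0254 0.0361 0.036 ] uv [273. 215.]
yellow [ 734.2 -260.4] [ 31.8 383.3] ang 83.55 depth z [0.279 0.278 0.275 0.272]
yellow [ 821. -186.] [41.3 99.4] ang 10.45 depth z [0.267 0.264 0.269 0.27 ]
yellow [ 354.3 -133.3] [99.2 41.8] ang 68.10 depth z [0.269 0.273 0.275 0.277]
plate mid [ 0.4426 -0.2725  0.01  ] heel dir 2.8 legs (np.float64(0.029896624630908652), np.float64(0.030257125616267283), np.float64(0.03979976659407251)) depth z [0.0131 0.0121 0.0124] uv [337. 217.]
roll -52.8 (6 rows of -8.80); shift [ -60.9 -317.7   30.3] = 8 rows of [ -7.6 -39.7   3.8]
```

View pics/top1.png

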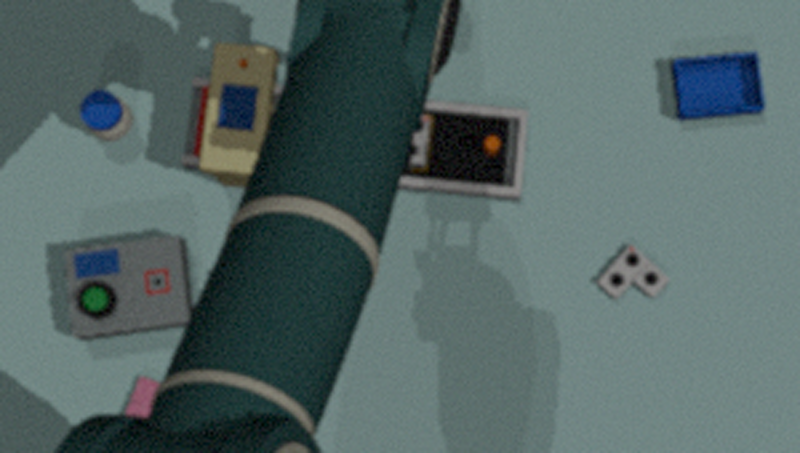

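drive_tool(dp=[[0,0,0],[0,0,0],[0,0,0],[0,0,0],[0,0,0],[0,0,0],[-7.6,-39.7,4],[-7.6,-39.7,4],[-7.6,-39.7,4],[-7.6,-39.7,4],[-7.6,-39.7,4],[-7.6,-39.7,4],[-7.6,-39.7,4],[-7.6,-39.7,4],[0,0,0],[0,0,0]], roll=[-8.8,-8.8,-8.8,-8.8,-8.8,-8.8,0,0,0,0,0,0,0,0,0,0])

```text
clock: 19.95
tcp_pos: [0.4322, -0.261, 0.1283]
orientation: [-0.0, 0.371, 0.929, 0.0]
contact_force: [-0.7, 0.4, -0.5]
finger_gap: 1.003
```

Run:
```python
from h import *
c=wrist("w10"); print(c.st["tcp_pos"],yaw(c.st),c.st["joints"]); nextgrasp(c,[.4404,-.270])
```

```text
[ 0.43217183 -0.2610107   0.12826912] 136.47828209574234 [ 0.01984372  0.33658183  0.55154078  1.99669541 -0.22851604  0.86901104
  1.50631695]
plate mid [ 0.4405 -0.2705  0.01  ] heel dir 1.8 legs (np.float64(0.030058165906541354), np.float64(0.03001313088477208), np.float64(0.03955799831797796)) depth z [0.0099 0.0097 0.0097] uv [272. 220.]
roll -0.3 (1 rows of -0.28); shift [-24.6  -1.6 125.3] = 4 rows of [-6.2 -0.4 31.3]
```

drive_tool(dp=[[-12,-1.6,10],[-12.6,0,30],[0,0,30],[0,0,30],[0,0,15],[0,0,10],[0,0,0],[0,0,0]], roll=[-0.3,0,0,0,0,0,0,0])

```text
clock: 21.0
tcp_pos: [0.4493, -0.2798, 0.0043]
orientation: [0.001, 0.368, 0.93, -0.0]
contact_force: [0.2, 1.1, 0.4]
finger_gap: 0.999
```

drive_tool(dp=[[0,0,0.5],[0,0,0],[0,0,0],[0,0,0],[0,0,0],[0,0,0]], roll=[0,0,0,0,0,0], fingers=-1, force=30)

```text
clock: 21.75
tcp_pos: [0.4489, -0.2796, 0.0032]
orientation: [0.0, 0.368, 0.93, -0.0]
contact_force: [-0.6, 1.2, 3.5]
finger_gap: 0.634
```

drive_tool(dp=[[0,0,-20],[0,0,-30],[0,0,-30],[0,0,-20],[0,0,0],[0,0,0],[0,0,0],[0,0,0],[0,0,0],[0,0,0]], roll=[0,0,0,8.8,8.8,8.8,8.8,8.8,8.8,0])

```text
clock: 23.0
tcp_pos: [0.4487, -0.2795, 0.1029]
orientation: [-0.0, 0.743, 0.669, -0.0]
contact_force: [0.5, 0.2, -0.8]
finger_gap: 0.634
```

Run:
```python
from h import *
c=wrist("w11"); print(c.st["tcp_pos"],yaw(c.st),c.st["finger_gap"]); inhand(c,27,.0064)
a=np.radians(84.1); x=np.array([.6052,-.0014])-.012*np.array([np.cos(a),np.sin(a)]); print(x);plan([*x,.095],84.1)
```

```text
[ 0.44870759 -0.27945842  0.10289887] 84.02844529586584 0.6343440189618174
plate mid [ 0.4503 -0.2668  0.1093] heel dir -51.0 legs (np.float64(0.029936418912478342), np.float64(0.03007335917038779), np.float64(0.03952118514276592)) depth z [0.1093 0.1093 0.1092] uv [284. 248.]
  tool-frame mid [12.8  0.2 -6.4] heel-yaw rel -135.1
[ 0.60396649 -0.01333643]
roll 0.1 (1 rows of 0.08); shift [280.7 127.1   7.8] = 8 rows of [35.1 15.9  1. ]
```

drive_tool(dp=[[35,15.9,0],[35,15.9,0],[35,15.9,0],[35,15.9,0],[35,15.9,0],[35,15.9,0],[35,15.9,0],[35,15.9,0],[0,0,10],[0,0,0],[0,0,0]], roll=[0,0,0,0,0,0,0,0,0,0,0])

```text
clock: 24.42
tcp_pos: [0.6044, -0.0157, 0.0933]
orientation: [0.0, 0.743, 0.669, -0.0]
contact_force: [0.1, -0.7, -1.4]
finger_gap: 0.637
```

Run:
```python
from h import *
c=wrist("w12"); print(c.st["tcp_pos"],yaw(c.st),c.st["finger_gap"]); inhand(c,27,.0064)
```

```text
[ 0.60437119 -0.01568549  0.09330929] 83.94421218268616 0.6373510682777944
plate mid [ 0.6059 -0.003   0.0997] heel dir -51.2 legs (np.float64(0.02995868953872711), np.float64(0.030085674748343182), np.float64(0.039410589073076846)) depth z [0.0998 0.0998 0.0993] uv [284. 248.]
  tool-frame mid [12.8  0.2 -6.4] heel-yaw rel -135.2
```

drive_tool(dp=[[1.6,-0.8,20],[0,0,15],[0,0,10],[0,0,5],[0,0,2.5],[0,0,0]], roll=[0,0,0,0,0,0])

```text
clock: 25.22
tcp_pos: [0.6042, -0.0129, 0.0407]
orientation: [0.0, 0.743, 0.669, 0.0]
contact_force: [-0.4, 0.0, -1.6]
finger_gap: 0.629
```

drive_tool(dp=[[0,0,0.5],[0,0,0]], roll=[0,0])

```text
clock: 25.48
tcp_pos: [0.6042, -0.0128, 0.0403]
orientation: [0.0, 0.743, 0.669, 0.0]
contact_force: [-0.4, 0.2, -1.4]
finger_gap: 0.636
```

drive_tool(dp=[[0,0,0],[0,0,0],[0,0,0],[0,0,0]], roll=[0,0,0,0], fingers=0.5)

```text
clock: 25.98
tcp_pos: [0.6041, -0.0129, 0.0401]
orientation: [0.0, 0.743, 0.669, -0.0]
contact_force: [-0.4, -0.2, -0.3]
finger_gap: 0.747
```

drive_tool(dp=[[0,0,-20],[0,0,-40],[0,0,-40],[0,0,-30],[0,0,0],[0,0,0]], roll=[0,0,0,0,0,0], fingers=1)

```text
clock: 26.72
tcp_pos: [0.6039, -0.0127, 0.1703]
orientation: [-0.0, 0.743, 0.669, 0.0]
contact_force: [0.7, 0.1, -0.2]
finger_gap: 0.999
```

Run:
```python
from h import *
c=wrist("w13"); print(c.st["tcp_pos"],yaw(c.st)); dots(c,.046,13);pad(c)
cv2.imwrite("pics/w13.png",c.img)
```

```text
[ 0.603893   -0.01271131  0.1703081 ] 83.97644849954705
plate mid [ 0.6076 -0.0025  0.046 ] heel dir 127.4 legs (np.float64(0.03171664024558739), np.float64(0.032509726989987664), np.float64(0.039469969981840644)) depth z [0.0358 0.0456 0.0462] uv [242. 164.]
plate mid [ 0.605  -0.0009  0.046 ] heel dir 34.8 legs (np.float64(0.03171664024558739), np.float64(0.029993849394554427), np.float64(0.047930974743614234)) depth z [0.0456 0.0358 0.0454] uv [272. 168.]
plate mid [0.6072 0.0009 0.046 ] heel dir -137.3 legs (np.float64(0.032509726989987664), np.float64(0.030011412271929265), np.float64(0.047930974743614234)) depth z [0.0462 0.0358 0.0454] uv [245. 194.]
plate mid [ 6.058e-01 -3.000e-04  4.600e-02] heel dir -51.1 legs (np.float64(0.029993849394554427), np.float64(0.030011412271929265), np.float64(0.039469969981840644)) depth z [0.0454 0.0456 0.0462] uv [273. 196.]
yellow [ 735.8 -293.2] [ 32.7 395.9] ang 83.86 depth z [0.29  0.288 0.286 0.282]
yellow [ 825.4 -216.2] [ 42.4 102.3] ang 10.75 depth z [0.276 0.274 0.272 0.279]
yellow [ 344.8 -163.9] [102.7  42.3] ang 67.69 depth z [0.278 0.283 0.285 0.286]
```

View pics/w13.png

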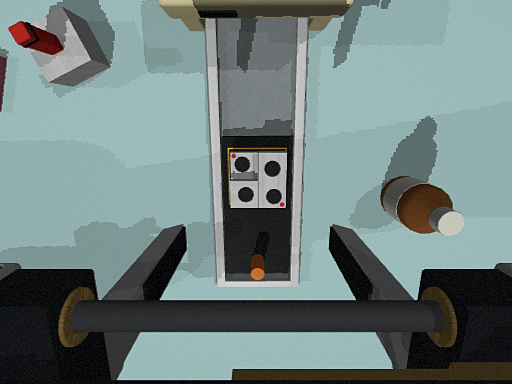

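Run:
```python
from h import *
c=loadw("w13"); print(c.plane([[258,273]],.052), c.depth([[258,273]]))
plan([.594,-.106,.10],174.1)
```

```text
[[ 0.59511015 -0.104845    0.052     ]] [[ 0.59508832 -0.10505967  0.05161861]]
roll -90.1 (11 rows of -8.19); shift [  0.  -93.8  69.8] = 3 rows of [  0.  -31.3  23.3]
```

drive_tool(dp=[[0,0,0],[0,0,0],[0,0,0],[0,0,0],[0,0,0],[0,0,0],[0,0,0],[0,0,0],[0,0,0],[0,0,0],[0,-31,23],[0,-31,23],[0,-31,23],[0,0,0],[0,0,0]], roll=[-9,-9,-9,-9,-9,-9,-9,-9,-9,-9,0,0,0,0,0], fingers=0)

```text
clock: 28.65
tcp_pos: [0.5943, -0.1047, 0.1009]
orientation: [-0.0, 0.052, 0.999, 0.0]
contact_force: [0.0, 0.4, 0.1]
finger_gap: 0.503
```

Run:
```python
from h import *
c=wrist("w14"); print(c.st["tcp_pos"],yaw(c.st),c.st["joints"])
hsv=cv2.cvtColor(c.img,cv2.COLOR_BGR2HSV); m=cv2.inRange(hsv,(5,150,80),(16,255,255))
cs,_=cv2.findContours(m,cv2.RETR_EXTERNAL,cv2.CHAIN_APPROX_NONE)
for k in cs:
    if cv2.contourArea(k)>40: r=cv2.boundingRect(k); print(r,c.depth([[r[0]+r[2]/2,r[1]+r[2]/2]]),c.plane([[r[0]+r[2]/2,r[1]+r[2]/2]],.052))
plan([.5945,-.1055,.034],174.1)
```

```text
[ 0.59432447 -0.10473371  0.10091049] 173.98815443983665 [-0.17118442  0.52183965  0.38980128  1.76889061 -0.24446645  0.89930363
  1.79092178]
(246, 194, 20, 29) [[ 0.58671664 -0.10504111  0.04924834]] [[ 0.58591523 -0.10494416  0.052     ]]
roll -0.1 (1 rows of -0.07); shift [-0.  -1.2 67.2] = 2 rows of [-0.  -0.6 33.6]
```

drive_tool(dp=[[0,-0.8,30],[0,0,25],[0,0,12],[0,0,0]], roll=[0,0,0,0])

```text
clock: 29.2
tcp_pos: [0.5943, -0.1056, 0.034]
orientation: [-0.0, 0.052, 0.999, 0.0]
contact_force: [-0.3, -0.1, 0.5]
finger_gap: 0.502
```

drive_tool(dp=[[0,0,0],[0,0,0],[0,0,0],[0,0,0],[0,0,0]], roll=[0,0,0,0,0], fingers=-1, force=8)

```text
clock: 29.82
tcp_pos: [0.5944, -0.1062, 0.0344]
orientation: [0.0, 0.053, 0.999, -0.0]
contact_force: [-0.6, 0.1, 5.2]
finger_gap: 0.167
```

drive_tool(dp=[[0,1,0],[0,2,0],[0,4,0],[0,6,0],[0,8,0],[0,8,0],[0,8,0],[0,8,0],[0,8,0],[0,8,0],[0,8,0],[0,8,0],[0,8,0],[0,8,0],[0,8,0],[0,6,0],[0,4,0],[0,2,0],[0,1,0],[0,0,0]], roll=[0,0,0,0,0,0,0,0,0,0,0,0,0,0,0,0,0,0,0,0])

```text
clock: 32.33
tcp_pos: [0.6064, 0.0059, 0.0344]
orientation: [0.0, 0.053, 0.999, -0.001]
contact_force: [-1.1, -5.7, 4.9]
finger_gap: 0.166
```

drive_tool(dp=[[0,1,0],[0,3,0],[0,5,0],[0,6,0],[0,6,0],[0,6,0],[0,6,0],[0,5,0],[0,3,0],[0,2,0],[0,1,0],[0,1,0],[0,0,0]], roll=[0,0,0,0,0,0,0,0,0,0,0,0,0])

```text
clock: 33.95
tcp_pos: [0.6112, 0.0506, 0.0344]
orientation: [0.0, 0.053, 0.999, -0.001]
contact_force: [-0.9, -6.3, 5.7]
finger_gap: 0.168
```

Run:
```python
from h import *
c=wrist("w15"); print(c.st["tcp_pos"],yaw(c.st),c.st["contact_force"])
s=Cam(imaging.grab_frame("scene"))
im=np.hstack([cv2.resize(c.img,(512,384)),cv2.resize(s.img[200:310,210:330],(288,264)).repeat(1,0) if 0 else cv2.resize(s.img[190:318,200:296],(288,384),interpolation=cv2.INTER_CUBIC)])
cv2.imwrite("pics/w15.png",im)
```

```text
[0.6112137  0.05057598 0.03439221] 173.9130477132172 [-0.85647463 -6.31143232  5.72880342]
```

View pics/w15.png

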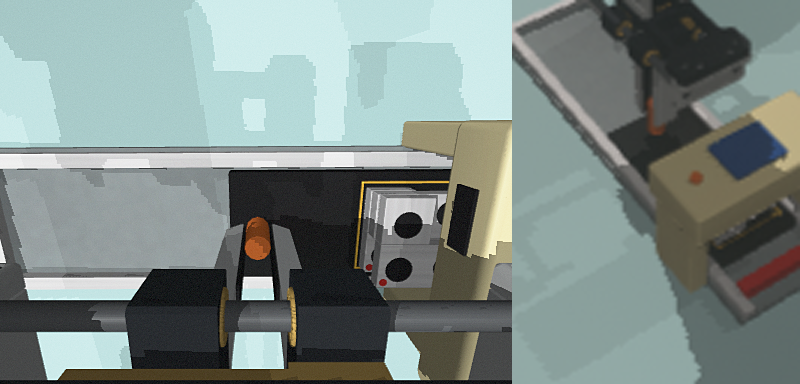

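drive_tool(dp=[[0,1,0],[0,2,0],[0,3,0],[0,3,0],[0,2,0],[0,2,0],[0,1,0],[0,0,0]], roll=[0,0,0,0,0,0,0,0])

```text
clock: 35.05
tcp_pos: [0.6127, 0.0645, 0.0344]
orientation: [0.0, 0.053, 0.999, -0.001]
contact_force: [0.1, -7.0, 5.9]
finger_gap: 0.167
```

drive_tool(dp=[[0,1,0],[0,1,0],[0,1,0],[0,1,0],[0,0,0]], roll=[0,0,0,0,0])

```text
clock: 35.67
tcp_pos: [0.6131, 0.0684, 0.0344]
orientation: [0.0, 0.053, 0.999, -0.001]
contact_force: [-0.7, -6.3, 6.6]
finger_gap: 0.168
```

drive_tool(dp=[[0,1,0],[0,1,0],[0,1,0],[0,1,0],[0,0,0]], roll=[0,0,0,0,0])

```text
clock: 36.3
tcp_pos: [0.6136, 0.0724, 0.0344]
orientation: [0.0, 0.053, 0.999, -0.001]
contact_force: [-0.5, -6.4, 5.1]
finger_gap: 0.164
```

drive_tool(dp=[[0,1,0],[0,1,0],[0,1,0],[0,0,0]], roll=[0,0,0,0])

```text
clock: 36.8
tcp_pos: [0.6137, 0.0733, 0.0343]
orientation: [0.0, 0.054, 0.999, -0.002]
contact_force: [-2.6, -16.1, 7.7]
finger_gap: 0.174
```

drive_tool(dp=[[0,0,0],[0,0,0],[0,0,0]], roll=[0,0,0], fingers=-0.3)

```text
clock: 37.17
tcp_pos: [0.6135, 0.0773, 0.034]
orientation: [-0.0, 0.052, 0.999, 0.0]
contact_force: [-0.1, 0.8, 0.2]
finger_gap: 0.352
```

drive_tool(dp=[[0,0,-20],[0,0,-40],[0,0,-40],[0,0,-40],[0,0,0],[0,0,0]], roll=[0,0,0,0,0,0])

```text
clock: 37.92
tcp_pos: [0.6133, 0.077, 0.1744]
orientation: [0.0, 0.052, 0.999, 0.0]
contact_force: [-0.6, -0.3, 0.7]
finger_gap: 0.35
```

Run:
```python
from h import *
print(env.get_state()["tcp_pos"],yaw(),env.get_state()["joints"])
s=Cam(imaging.grab_frame("scene")); c=wrist("w16")
cv2.imwrite("pics/s2.png",np.hstack([c.img,cv2.resize(s.img[190:318,210:306],(288,384),interpolation=cv2.INTER_CUBIC)]))
hsv=cv2.cvtColor(s.img,cv2.COLOR_BGR2HSV)
plan([.39,.15,.20],84)
```

```text
[0.61332566 0.07702021 0.17435637] 173.98244667936274 [-0.48248779  0.45973273  0.41171328  1.67447384 -0.20628027  1.05029051
  1.45995841]
roll 90.0 (10 rows of 9.00); shift [  49.4 -229.5  -26.3] = 6 rows of [  8.2 -38.2  -4.4]
```

View pics/s2.png

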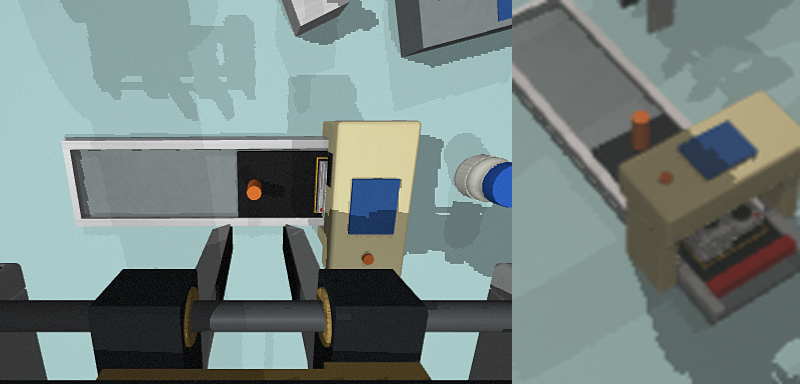

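Run:
```python
from h import *
c=loadw("w16")
k=c.plane([[254,192]],.052)[0]; e=c.plane([[326,140],[325,205]],.106); print(k,e)
n=np.array([np.cos(np.radians(84)),np.sin(np.radians(84))]); print("knob->head near edge",(e[:,:2]-k[:2])@n, c.depth([[350,140]]))
plan([.42,.17,.20],84)
```

```text
[0.61251763 0.07344556 0.052     ] [[0.56147889 0.13957362 0.106     ]
 [0.61751372 0.13612634 0.106     ]]
knob->head near edge [0.0604308  0.06285965] [[0.56369783 0.15963009 0.10497564]]
roll 90.0 (10 rows of 9.00); shift [  72.4 -201.7  -26.4] = 6 rows of [ 12.1 -33.6  -4.4]
```

drive_tool(dp=[[0,0,-4],[0,0,-4],[0,0,-4],[0,0,-4],[0,0,-4],[0,0,-4],[0,0,0],[0,0,0],[0,0,0],[0,0,0]], roll=[9,9,9,9,9,9,9,9,9,9], fingers=1)

```text
clock: 39.28
tcp_pos: [0.6132, 0.0768, 0.1972]
orientation: [-0.0, 0.745, 0.667, -0.001]
contact_force: [-0.0, 0.3, 0.5]
finger_gap: 1.003
```

drive_tool(dp=[[12.1,-33.6,0],[12.1,-33.6,0],[12.1,-33.6,0],[12.1,-33.6,0],[12.1,-33.6,0],[12.1,-33.6,0],[0,0,0],[0,0,0]], roll=[0,0,0,0,0,0,0,0])

```text
clock: 40.28
tcp_pos: [0.4209, 0.1701, 0.1979]
orientation: [0.0, 0.743, 0.669, -0.0]
contact_force: [0.7, -0.1, 0.3]
finger_gap: 0.999
```

Run:
```python
from h import *
c=wrist("w17"); print(c.st["tcp_pos"],yaw(c.st),c.st["joints"])
cv2.imwrite("pics/w17.png",cv2.resize(c.img,(800,600),interpolation=cv2.INTER_CUBIC))
```

```text
[0.42093934 0.17008944 0.19794675] 83.9786816712569 [-1.21123063  0.14843181  0.83372838  2.04956406 -0.13042626  0.99594394
 -0.41688093]
```

View pics/w17.png

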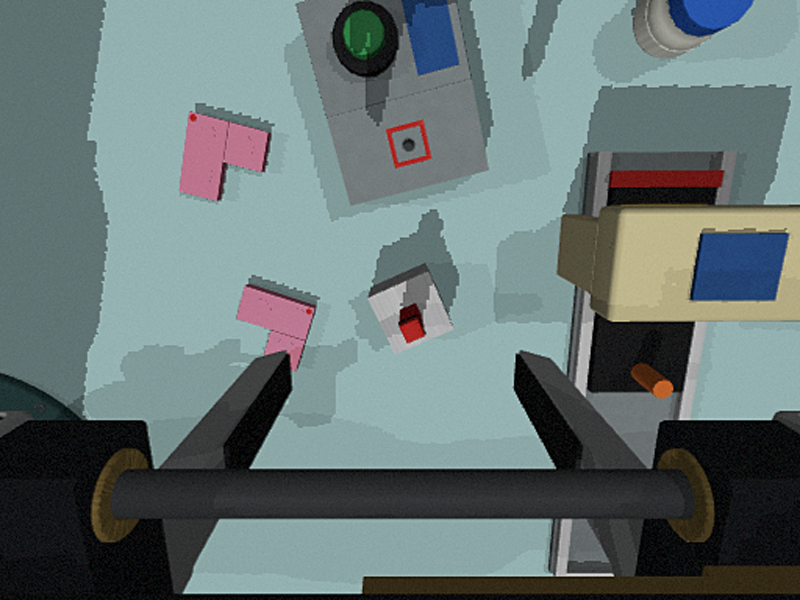

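```bash
cat > m.py <<'E'
from h import *
def meas(c):
    hsv=cv2.cvtColor(c.img,cv2.COLOR_BGR2HSV); g=cv2.cvtColor(c.img,cv2.COLOR_BGR2GRAY)
    red=cv2.inRange(hsv,(0,130,60),(6,255,255))|cv2.inRange(hsv,(174,130,60),(179,255,255))
    green=cv2.inRange(hsv,(45,100,40),(80,255,255))
    def rect(m,z,n,lo,hi,near):
        cs,_=cv2.findContours(m,cv2.RETR_EXTERNAL,cv2.CHAIN_APPROX_NONE)
        for k in cs:
            a=cv2.contourArea(k)
            if a<lo or a>hi: continue
            W=c.plane(k[:,0].astype(float),z)[:,:2]*1000; r=cv2.minAreaRect(W.astype(np.float32))
            if np.hypot(*(np.array(r[0])/1000-near))>.07: continue
            uv=c.proj([*(np.array(r[0])/1000),z])[0]
            print(n,"c",np.round(r[0],1),"size",np.round(r[1],1),"ang %.1f"%r[2],"z",c.depth(uv)[0][2].round(4),"uv",uv.round(1),int(a))
    rect(red,.045,"frame",100,4000,[.436,.273]); 
    bright=red&cv2.inRange(hsv,(0,0,135),(179,255,255))
    rect(red,.084,"handle",20,4000,[.424,.148]); rect(bright,.084,"handletop",20,4000,[.424,.148])
    rect(green,.068,"button",60,9000,[.416,.338])
    rect(((hsv[...,1]<40)&(g>120)).astype(np.uint8),.040,"stand",300,9000,[.424,.148])
if __name__=="__main__":
    c=loadw("w17"); meas(c)
    u=.64*np.array([[411,329]]); hsv=cv2.cvtColor(c.img,cv2.COLOR_BGR2HSV); print(hsv[195:220:3,263].tolist(), c.rz[195:220:3,263])
E
python3 m.py
```

```text
frame c [436.3 272.2] size [25.9 25.9] ang 8.0 z 0.0106 uv [261.1  91.7] 578
handle c [425.6 151.8] size [13.3 14.3] ang 18.3 z 0.0837 uv [263.3 210.8] 145
handle c [426.5 164. ] size [ 7.5 12.5] ang 83.9 z 0.0643 uv [263.  199.5] 28
handletop c [425.6 150.9] size [12.7 12.6] ang 18.0 z 0.0832 uv [263.4 211.6] 120
button c [414.9 335.7] size [25.3 24.3] ang 30.4 z 0.0656 uv [231.8  20.9] 605
stand c [425.5 150.6] size [50.8 50.6] ang 18.4 z 0.0683 uv [262.6 200.5] 967
[[0, 255, 54], [178, 247, 60], [1, 251, 64], [3, 243, 64], [1, 205, 173], [1, 201, 170], [1, 206, 170], [0, 198, 174], [92, 25, 206]] [0.3436879  0.33349115 0.32082352 0.3087384  0.3064489  0.30703747
 0.30801222 0.3088181  0.35765946]
```

```bash
python3 -c "
from h import *
plan([.4255,.1508,.12],108)"
```

```text
roll -24.1 (3 rows of -8.02); shift [-19.4  -1.8  78. ] = 2 rows of [-9.7 -0.9 39. ]
```

drive_tool(dp=[[0,0,0],[0,0,0],[0,0,0],[-10,-0.9,30],[-9.4,-0.9,30],[0,0,18],[0,0,0],[0,0,0]], roll=[-8,-8,-8,0,0,0,0,0], fingers=0)

```text
clock: 41.32
tcp_pos: [0.4256, 0.151, 0.1206]
orientation: [0.0, 0.588, 0.809, 0.0]
contact_force: [-0.7, 0.3, -0.3]
finger_gap: 0.496
```

Run:
```python
from m import *
c=wrist("w18"); print(c.st["tcp_pos"],yaw(c.st),c.st["joints"]); meas(c)
w=loadw("w17"); print(tri(w,[[263.4,211.6]],c,[c.proj([.4256,.1509,.084])[0]])[0])
```

```text
[0.42561586 0.15095446 0.12058009] 107.93185442002913 [-1.06270462  0.28066946  0.75133308  2.12975448 -0.26068815  0.8209717
  0.16147937]
frame c [436.5 272.1] size [25.9 26. ] ang 7.7 z 0.0269 uv [315.9  71.5] 1059
handle c [425.  151.7] size [13.2 14.7] ang 17.8 z 0.0832 uv [256.5 218.1] 281
handle c [420.9 164.4] size [11.5  7.1] ang 17.8 z 0.0588 uv [256.5 201.5] 119
handletop c [425.  150.4] size [12.4 12.3] ang 17.8 z 0.0832 uv [256.  219.6] 214
stand c [425.5 150.6] size [51.4 49.9] ang 17.8 z 0.0639 uv [256.7 203.6] 1874
[0.4255965  0.15090989 0.08403225]
```

drive_tool(dp=[[0,0,25],[0,0,25],[0,0,18],[0,0,8],[0,0,0]], roll=[0,0,0,0,0])

```text
clock: 42.0
tcp_pos: [0.4252, 0.1513, 0.0444]
orientation: [0.0, 0.588, 0.809, 0.0]
contact_force: [0.7, 0.2, -0.7]
finger_gap: 0.499
```

drive_tool(dp=[[0,0,0],[0,0,0],[0,0,0],[0,0,0],[0,0,0]], roll=[0,0,0,0,0], fingers=-1, force=25)

```text
clock: 42.62
tcp_pos: [0.4251, 0.1513, 0.0442]
orientation: [-0.0, 0.588, 0.809, 0.0]
contact_force: [-0.4, -0.4, 5.5]
finger_gap: 0.148
```

drive_tool(dp=[[0,0,-10],[0,0,-15],[0,0,-15],[0,0,-20],[0,0,-20],[0,0,0],[0,0,0]], roll=[0,0,0,0,0,0,0])

```text
clock: 43.5
tcp_pos: [0.4247, 0.1514, 0.124]
orientation: [-0.0, 0.588, 0.809, 0.0]
contact_force: [0.0, 0.8, -0.5]
finger_gap: 0.146
```

Run:
```python
from m import *
c=wrist("w19"); print(c.st["tcp_pos"],yaw(c.st),c.st["contact_force"])
hsv=cv2.cvtColor(c.img,cv2.COLOR_BGR2HSV); m=cv2.inRange(hsv,(0,130,130),(6,255,255))
cs,_=cv2.findContours(m,cv2.RETR_EXTERNAL,cv2.CHAIN_APPROX_NONE)
for k in cs:
    if cv2.contourArea(k)>80:
        z=c.st["tcp_pos"][2]+.0395; r=cv2.minAreaRect((c.plane(k[:,0].astype(float),z)[:,:2]*1000).astype(np.float32)); print(r, c.depth(k[:,0].mean(0)))
plan([.4364,.2722,.115],108)
```

```text
[0.42474623 0.15135613 0.12400027] 107.98707606971722 [ 0.01373125  0.75249774 -0.49271346]
((425.2278137207031, 150.9248504638672), (11.151135444641113, 11.644320487976074), 17.87651824951172) [[0.42706803 0.14957057 0.16302716]]
roll -0.0 (1 rows of -0.02); shift [111.4  48.5   8.7] = 3 rows of [37.1 16.2  2.9]
```

drive_tool(dp=[[28,12,0],[28,12,0],[28,12,0],[28,12.3,0],[0,0,5],[0,0,0],[0,0,0]], roll=[0,0,0,0,0,0,0])

```text
clock: 44.42
tcp_pos: [0.4364, 0.2717, 0.1189]
orientation: [0.0, 0.588, 0.809, -0.0]
contact_force: [0.3, -0.1, 0.2]
finger_gap: 0.15
```

Run:
```python
from m import *
c=wrist("w20"); print(c.st["tcp_pos"],yaw(c.st)); meas(c)
plan([.4362,.2728,.086],108)
cv2.imwrite("pics/w20.png",c.img[100:340,140:400])
```

```text
[0.43638942 0.27169929 0.1189442 ] 107.90091860254248
frame c [455.1 214.8] size [24.1 28.4] ang 17.8 z 0.1583 uv [257.5 265.7] 652
frame c [446.3 242.2] size [21.5 18.9] ang 17.8 z 0.1337 uv [257.5 237.6] 382
frame c [436.3 272.2] size [25.9 26. ] ang 8.0 z 0.0318 uv [257.1 204.8] 747
button c [414.7 336.8] size [24.5 24.5] ang 17.8 z 0.0656 uv [256.  127.7] 824
roll -0.1 (1 rows of -0.09); shift [ 0.9  0.1 33.1] = 1 rows of [ 0.9  0.1 33.1]
```

View pics/w20.png

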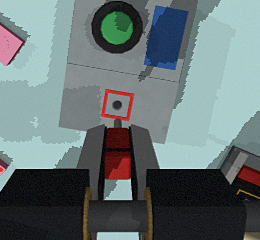

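drive_tool(dp=[[0.9,0.1,15],[0,0,15],[0,0,4],[0,0,0],[0,0,3],[0,0,3],[0,0,0]], roll=[0,0,0,0,0,0,0])

```text
clock: 45.35
tcp_pos: [0.4361, 0.2735, 0.0789]
orientation: [0.0, 0.588, 0.809, -0.0]
contact_force: [-0.3, 0.1, -0.4]
finger_gap: 0.15
```

drive_tool(dp=[[-0.6,0,3],[0,0,4],[0,0,6],[0,0,6],[0,0,5],[0,0,3],[0,0,0]], roll=[0,0,0,0,0,0,0])

```text
clock: 46.22
tcp_pos: [0.4363, 0.2729, 0.0519]
orientation: [0.0, 0.588, 0.809, -0.0]
contact_force: [0.7, 0.2, 0.5]
finger_gap: 0.148
```

drive_tool(dp=[[0,0,1],[0,0,1],[0,0,0.8],[0,0,0]], roll=[0,0,0,0])

```text
clock: 46.72
tcp_pos: [0.4364, 0.273, 0.0493]
orientation: [0.0, 0.588, 0.809, -0.0]
contact_force: [1.0, -0.4, -0.8]
finger_gap: 0.145
```

drive_tool(dp=[[0,0,0],[0,0,0],[0,0,0]], roll=[0,0,0], fingers=-0.4)

```text
clock: 47.1
tcp_pos: [0.4364, 0.273, 0.0493]
orientation: [0.0, 0.588, 0.809, 0.0]
contact_force: [0.2, -0.3, -0.1]
finger_gap: 0.3
```

drive_tool(dp=[[0,0,-15],[0,0,-25],[0,0,-25],[0,0,-15],[0,0,0],[0,0,0]], roll=[0,0,0,0,0,0])

```text
clock: 47.85
tcp_pos: [0.436, 0.2729, 0.1287]
orientation: [-0.0, 0.588, 0.809, -0.0]
contact_force: [-0.6, 0.1, -0.8]
finger_gap: 0.3
```

Run:
```python
from m import *
c=wrist("w21"); print(c.st["tcp_pos"],yaw(c.st)); meas(c)
hsv=cv2.cvtColor(c.img,cv2.COLOR_BGR2HSV); m=cv2.inRange(hsv,(0,130,130),(6,255,255))
cs,_=cv2.findContours(m,cv2.RETR_EXTERNAL,cv2.CHAIN_APPROX_NONE)
for k in cs:
    if cv2.contourArea(k)>30:
        r=cv2.minAreaRect((c.plane(k[:,0].astype(float),.089)[:,:2]*1000).astype(np.float32)); u=k[:,0].mean(0); print(np.round(r[0]),np.round(r[1]),c.depth(u).round(4),u)
plan([.4148,.3365,.09],108)
```

```text
[0.43596657 0.27292922 0.12869547] 107.98687800761942
frame c [436.9 267.1] size [25.9 36.3] ang 7.7 z 0.0829 uv [256.1 208.4] 850
button c [414.9 337. ] size [24.6 24.8] ang 36.0 z 0.0665 uv [256.5 128.9] 756
[433. 280.] [22. 30.] [[0.4318 0.2776 0.082 ]] [253.85526316 208.25657895]
roll -0.0 (1 rows of -0.02); shift [67.1 -0.4 38.5] = 2 rows of [33.6 -0.2 19.3]
```

Run:
```python
from m import *
c=loadw("w21"); print(c.depth(c.proj([[.4364,.2700,.089],[.4364,.2722,.089],[.4364,.268,.089],[.4364,.275,.089]])).round(4))
print(c.depth(c.proj([[.4148,.3365,.066],[.4148,.330,.066],[.4148,.343,.066]])).round(4))
```

```text
[[0.4364 0.2699 0.0886]
 [0.4365 0.2719 0.0881]
 [0.4364 0.2679 0.0886]
 [0.4365 0.2747 0.088 ]]
[[0.4148 0.3365 0.0666]
 [0.4148 0.33   0.0664]
 [0.4148 0.343  0.0663]]
```

drive_tool(dp=[[0,0,0],[34,0,0],[33.5,0,20],[0,0,15],[0,0,0]], roll=[0,0,0,0,0], fingers=-1)

```text
clock: 48.52
tcp_pos: [0.4153, 0.336, 0.0931]
orientation: [0.0, 0.588, 0.809, -0.001]
contact_force: [0.2, -0.5, 0.6]
finger_gap: 0.004
```

drive_tool(dp=[[0,0,15],[0,0,10],[0,0,3],[0,0,2],[0,0,2],[0,0,1],[0,0,0]], roll=[0,0,0,0,0,0,0])

```text
clock: 49.4
tcp_pos: [0.4157, 0.337, 0.0614]
orientation: [0.0, 0.588, 0.809, -0.0]
contact_force: [-0.0, -3.5, 4.8]
finger_gap: 0.003
```

drive_tool(dp=[[0,0,0.5],[0,0,0.5],[0,0,0.5],[0,0,0]], roll=[0,0,0,0])

```text
clock: 49.9
tcp_pos: [0.4158, 0.3372, 0.0608]
orientation: [-0.0, 0.588, 0.809, 0.0]
contact_force: [-7.0, -8.1, 28.2]
finger_gap: 0.003
```

drive_tool(dp=[[0,0,-5],[0,0,-15],[0,0,-25],[0,0,-25],[0,0,0],[0,0,0]], roll=[0,0,0,0,0,0])

```text
clock: 50.65
tcp_pos: [0.4153, 0.3374, 0.1297]
orientation: [-0.0, 0.588, 0.809, 0.0]
contact_force: [-0.2, 0.3, -0.5]
finger_gap: 0.004
```

Run:
```python
from m import *
c=wrist("w22"); print(c.st["tcp_pos"],yaw(c.st)); meas(c)
print(c.depth(c.proj([[.4148,.340,.066],[.4148,.345,.066]])).round(4))
plan([.4364,.2729,.1287],108)
```

```text
[0.41525401 0.33740471 0.12969744] 107.99942293249083
button c [414.  338.7] size [24.1 26. ] ang 17.9 z 0.0665 uv [256.  207.7] 652
[[0.4148 0.3401 0.0665]
 [0.4147 0.3452 0.0667]]
roll -0.0 (1 rows of -0.01); shift [-67.7   0.3   0.7] = 2 rows of [-33.8   0.1   0.3]
```

Button is up again at 66.5 mm. Back to the probe.

drive_tool(dp=[[-34,0.1,0],[-33.7,0.2,0],[0,0,20],[0,0,0],[0,0,0]], roll=[0,0,0,0,0], fingers=-0.2)

```text
clock: 51.32
tcp_pos: [0.4367, 0.2731, 0.1099]
orientation: [0.0, 0.588, 0.809, -0.0]
contact_force: [0.0, -0.1, 0.2]
finger_gap: 0.396
```

drive_tool(dp=[[0,0,20],[0,0,20],[0,0,14],[0,0,6],[0,0,0]], roll=[0,0,0,0,0])

```text
clock: 51.95
tcp_pos: [0.4368, 0.2729, 0.0498]
orientation: [0.0, 0.588, 0.809, -0.0]
contact_force: [0.3, -0.7, 0.8]
finger_gap: 0.396
```

drive_tool(dp=[[0,0,0],[0,0,0],[0,0,0],[0,0,0]], roll=[0,0,0,0], fingers=-1, force=25)

```text
clock: 52.45
tcp_pos: [0.4368, 0.273, 0.05]
orientation: [-0.0, 0.588, 0.809, 0.0]
contact_force: [-2.1, 0.3, 5.8]
finger_gap: 0.146
```

drive_tool(dp=[[0,0,-10],[0,0,-15],[0,0,-15],[0,0,-20],[0,0,-15],[0,0,0],[0,0,0]], roll=[0,0,0,0,0,0,0])

```text
clock: 53.32
tcp_pos: [0.4364, 0.2729, 0.1244]
orientation: [-0.0, 0.588, 0.809, -0.0]
contact_force: [0.5, -0.5, -0.3]
finger_gap: 0.148
```

Run:
```python
from m import *
c=wrist("w23"); print(c.st["tcp_pos"],yaw(c.st),c.st["contact_force"])
hsv=cv2.cvtColor(c.img,cv2.COLOR_BGR2HSV); m=cv2.inRange(hsv,(0,130,130),(6,255,255))
cs,_=cv2.findContours(m,cv2.RETR_EXTERNAL,cv2.CHAIN_APPROX_NONE)
for k in cs:
    if cv2.contourArea(k)>80:
        z=c.st["tcp_pos"][2]+.0395; r=cv2.minAreaRect((c.plane(k[:,0].astype(float),z)[:,:2]*1000).astype(np.float32)); print(r, c.depth(k[:,0].mean(0)))
        d=np.array([*r[0],0])-1000*np.array([*c.st["tcp_pos"][:2],0]); print("tool off",quat(c.st["orientation"]).as_matrix().T@d)
plan([.4252,.1512,.12],108)
```

```text
[0.43640376 0.27290707 0.12440177] 107.98812185451862 [ 0.47168446 -0.53286463 -0.32386744]
((436.7637023925781, 272.7408142089844), (11.64614486694336, 12.642312049865723), 15.741456031799316) [[0.43863727 0.2712476  0.16310218]]
tool off [-2.69291456e-01  2.91005994e-01 -9.45820904e-05]
((425.73284912109375, 305.6066589355469), (13.950920104980469, 14.018364906311035), 7.7024407386779785) [[0.43744461 0.2682131  0.02994381]]
tool off [ 3.43966350e+01 -5.10429795e-02 -4.40510188e-03]
roll -0.0 (1 rows of -0.02); shift [-112.1  -48.2    4.3] = 3 rows of [-37.4 -16.1   1.4]
```

drive_tool(dp=[[-28,-12,0],[-28,-12,0],[-28,-12,0],[-28.3,-12.1,0],[0,0,10],[0,0,15],[0,0,10],[0,0,0],[0,0,0]], roll=[0,0,0,0,0,0,0,0,0])

```text
clock: 54.5
tcp_pos: [0.4257, 0.1514, 0.0898]
orientation: [0.0, 0.588, 0.809, -0.0]
contact_force: [0.2, 0.2, 0.2]
finger_gap: 0.148
```

Run:
```python
from h import *
plan([.4254,.1510,.045],108)
```

```text
roll -0.0 (1 rows of -0.02); shift [-0.2 -0.4 44.8] = 2 rows of [-0.1 -0.2 22.4]
```

drive_tool(dp=[[-0.2,-0.4,8],[0,0,4],[0,0,3],[0,0,3],[0,0,0]], roll=[0,0,0,0,0])

```text
clock: 55.12
tcp_pos: [0.4252, 0.1508, 0.0716]
orientation: [0.0, 0.588, 0.809, -0.0]
contact_force: [1.4, 0.2, -0.4]
finger_gap: 0.148
```

drive_tool(dp=[[0,0,4],[0,0,6],[0,0,6],[0,0,6],[0,0,2.5],[0,0,1.5],[0,0,0]], roll=[0,0,0,0,0,0,0])

```text
clock: 56.0
tcp_pos: [0.4253, 0.1509, 0.0458]
orientation: [0.0, 0.588, 0.809, -0.0]
contact_force: [0.3, -0.3, -0.4]
finger_gap: 0.148
```

drive_tool(dp=[[0,0,0.6],[0,0,0]], roll=[0,0])

```text
clock: 56.25
tcp_pos: [0.4253, 0.151, 0.0452]
orientation: [0.0, 0.588, 0.809, 0.0]
contact_force: [0.0, -0.1, -0.7]
finger_gap: 0.149
```

drive_tool(dp=[[0,0,0],[0,0,0],[0,0,0]], roll=[0,0,0], fingers=-0.4)

```text
clock: 56.62
tcp_pos: [0.4253, 0.1509, 0.0452]
orientation: [0.0, 0.588, 0.809, -0.0]
contact_force: [0.6, -1.9, -0.8]
finger_gap: 0.303
```

drive_tool(dp=[[0,0,-15],[0,0,-30],[0,0,-30],[0,0,-30],[0,0,0],[0,0,0]], roll=[0,0,0,0,0,0])

```text
clock: 57.38
tcp_pos: [0.4251, 0.151, 0.1502]
orientation: [-0.0, 0.588, 0.809, 0.0]
contact_force: [-0.4, 0.6, 0.8]
finger_gap: 0.301
```

Run:
```python
from m import *
c=wrist("w24"); print(c.st["tcp_pos"],yaw(c.st)); meas(c)
print(c.depth(c.proj([[.4254,.1480,.084],[.4254,.1507,.084]])).round(4))
plan([.6135,.0755,.15],174)
```

```text
[0.42506755 0.15100111 0.15017166] 107.98395773740921
frame c [436.5 272.1] size [26.  25.9] ang 7.9 z 0.0262 uv [310.2  77. ] 831
handle c [425.4 151.5] size [13.2 13.7] ang 17.9 z 0.0833 uv [257.5 207.6] 222
handle c [421.5 163.5] size [11.2  6.2] ang 17.9 z 0.0581 uv [257.5 193.5] 76
handletop c [425.6 150.6] size [13.1 11.9] ang 17.9 z 0.0836 uv [257.5 208.5] 182
stand c [425.7 150.4] size [51.2 49.5] ang 17.9 z 0.0646 uv [257.4 196. ] 1610
[[0.4255 0.1477 0.0832]
 [0.4254 0.1506 0.0837]]
roll -66.0 (8 rows of -8.25); shift [-195.4  -55.2   -0.3] = 5 rows of [-39.1 -11.   -0.1]
```

drive_tool(dp=[[0,0,0],[0,0,0],[0,0,0],[0,0,0],[0,0,0],[0,0,0],[0,0,0],[0,0,0],[-39.1,-11.1,0],[-39.1,-11.1,0],[-39.1,-11.1,0],[-39.1,-11.1,0],[-39.1,-11.1,0],[0,0,30],[0,0,0],[0,0,0]], roll=[-8.3,-8.3,-8.3,-8.3,-8.3,-8.3,-8.3,-8,0,0,0,0,0,0,0,0], fingers=0)

```text
clock: 59.42
tcp_pos: [0.6138, 0.0756, 0.1205]
orientation: [-0.0, 0.052, 0.999, -0.0]
contact_force: [-0.1, -0.0, -0.4]
finger_gap: 0.503
```

Run:
```python
from h import *
c=wrist("w25"); print(c.st["tcp_pos"],yaw(c.st))
hsv=cv2.cvtColor(c.img,cv2.COLOR_BGR2HSV); m=cv2.inRange(hsv,(5,150,80),(16,255,255))
cs,_=cv2.findContours(m,cv2.RETR_EXTERNAL,cv2.CHAIN_APPROX_NONE)
for k in cs:
    if cv2.contourArea(k)>40: r=cv2.boundingRect(k); print(r,c.plane([[r[0]+r[2]/2,r[1]+r[3]-r[2]/2]],.052))
plan([.6133,.0742,.034],174)
```

```text
[0.61382555 0.07558336 0.1205244 ] 174.07915557022548
(246, 189, 18, 27) [[0.61379253 0.07348035 0.052     ]]
roll 0.1 (1 rows of 0.09); shift [ 0.6 -1.7 87. ] = 3 rows of [ 0.2 -0.6 29. ]
```

drive_tool(dp=[[0.3,-1.9,20],[0,0,25],[0,0,25],[0,0,17],[0,0,0]], roll=[0,0,0,0,0])

```text
clock: 60.1
tcp_pos: [0.6128, 0.0735, 0.0322]
orientation: [-0.001, 0.052, 0.999, -0.0]
contact_force: [-0.7, -0.3, 0.4]
finger_gap: 0.502
```

drive_tool(dp=[[0,0,0],[0,0,0],[0,0,0],[0,0,0],[0,0,0]], roll=[0,0,0,0,0], fingers=-1, force=10)

```text
clock: 60.72
tcp_pos: [0.6137, 0.073, 0.0336]
orientation: [0.0, 0.052, 0.999, -0.0]
contact_force: [-0.9, -4.4, 6.4]
finger_gap: 0.165
```

drive_tool(dp=[[0,-1,0],[0,-2,0],[0,-4,0],[0,-6,0],[0,-8,0],[0,-8,0],[0,-8,0],[0,-8,0],[0,-8,0],[0,-8,0],[0,-8,0],[0,-8,0],[0,-8,0],[0,-8,0],[0,-6,0],[0,-4,0],[0,-2,0],[0,-1,0],[0,0,0]], roll=[0,0,0,0,0,0,0,0,0,0,0,0,0,0,0,0,0,0,0])

```text
clock: 63.1
tcp_pos: [0.6032, -0.0302, 0.0336]
orientation: [0.0, 0.051, 0.999, 0.001]
contact_force: [0.5, 5.8, 4.2]
finger_gap: 0.165
```

drive_tool(dp=[[0,-1,0],[0,-2,0],[0,-4,0],[0,-6,0],[0,-8,0],[0,-8,0],[0,-8,0],[0,-8,0],[0,-8,0],[0,-8,0],[0,-6,0],[0,-4,0],[0,-2,0],[0,-1,0],[0,0,0]], roll=[0,0,0,0,0,0,0,0,0,0,0,0,0,0,0])

```text
clock: 64.97
tcp_pos: [0.5956, -0.1038, 0.0335]
orientation: [0.0, 0.051, 0.999, 0.001]
contact_force: [0.7, 6.3, 5.0]
finger_gap: 0.166
```

drive_tool(dp=[[0,0,0],[0,0,0],[0,0,0]], roll=[0,0,0], fingers=-0.3)

```text
clock: 65.35
tcp_pos: [0.5948, -0.1055, 0.0331]
orientation: [-0.0, 0.052, 0.999, -0.0]
contact_force: [-0.7, -0.6, 0.4]
finger_gap: 0.349
```

drive_tool(dp=[[0,0,-20],[0,0,-40],[0,0,-40],[0,0,-40],[-35,0,0],[-35,0,0],[0,0,0],[0,0,0]], roll=[0,0,0,0,0,0,0,0])

```text
clock: 66.35
tcp_pos: [0.6641, -0.113, 0.1739]
orientation: [0.0, 0.052, 0.999, -0.0]
contact_force: [-0.5, -0.5, -0.7]
finger_gap: 0.35
```

Run:
```python
from m import *
c=wrist("w26"); print(c.st["tcp_pos"],yaw(c.st)); dots(c,.046,13); pad(c)
s=Cam(imaging.grab_frame("scene"))
cv2.imwrite("pics/w26.png",np.hstack([cv2.resize(c.img,(400,300)),cv2.resize(s.img[150:300,180:380],(400,300))]))
```

```text
[ 0.66405441 -0.11295829  0.17391091] 174.03729307654606
plate mid [6.092e-01 1.000e-04 4.600e-02] heel dir 137.7 legs (np.float64(0.0271311224947854), np.float64(0.03159756269538698), np.float64(0.0395778278343254)) depth z [0.036  0.0458 0.0459] uv [378. 108.]
plate mid [6.083e-01 3.000e-04 4.600e-02] heel dir -142.8 legs (np.float64(0.0271311224947854), np.float64(0.03001216951406266), np.float64(0.04438652634828771)) depth z [0.0458 0.036  0.0456] uv [350. 112.]
plate mid [ 0.6061 -0.0015  0.046 ] heel dir 40.6 legs (np.float64(0.03159756269538698), np.float64(0.030247082864072856), np.float64(0.04438652634828771)) depth z [0.0459 0.036  0.0456] uv [375. 140.]
plate mid [0.6073 0.0021 0.046 ] heel dir -51.4 legs (np.float64(0.03001216951406266), np.float64(0.030247082864072856), np.float64(0.0395778278343254)) depth z [0.0456 0.0458 0.0459] uv [346. 142.]
yellow [ 933.  -132.6] [479.2  33.1] ang 83.94 depth z [ 0.286  0.285  0.274 -0.746]
yellow [854.5 -43.1] [96.7 20.6] ang 0.81 depth z [0.276 0.253 0.283 0.286]
yellow [ 835.5 -221.1] [20.1 96.4] ang 78.13 depth z [0.283 0.287 0.289 0.291]
yellow [6.064e+02 6.000e-01] [70.2 69.1] ang 83.95 depth z [0.015 0.015 0.015 0.015]
```

View pics/w26.png

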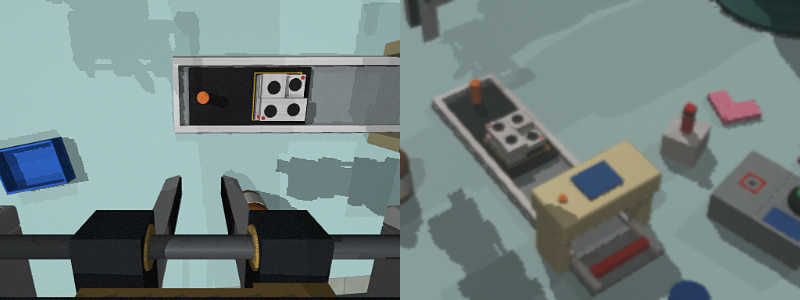

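```bash
python3 -c "
from h import *
print(env.finish_job())"
```

```text
the job is handed in; nothing more can be done
None
```

The whole sequence was carried out and the job handed in at about 66 s of the 210 s allowed; `finish_job` gives no verdict.

- **Plates:** There were three plates on the bench. They are piled on the yellow square, each turned half a turn from the one below. In the last wrist image the top plate sat about 1.8 mm from the square's centre. Its edges were within about 0.5° of the shuttle's, and the plate tops were about 10 mm apart.
- **Shuttle in:** It was pushed by the knob until the force rose to 16 N at the red stop. Images showed it home under the head, and the head was not touched as far as the forces showed.
- **Probe and button:** The probe went fully into the socket, with its handle top at 88.5 mm. The button was pressed until it bottomed, when the tool had gone about 5.7 mm below the button's resting top at 28 N. It was back up at 66.5 mm afterwards.
- **Finish:** The probe is fully back in its stand (handle top 83.7 mm). The shuttle is back about 178 mm from the stop with its pile intact, about 2 mm short of where it was loaded. The arm had let go and was clear.

No check failed. The bottle, jar and tray were never approached. I did not measure their positions again at the end, and saw them only in passing in the pictures. No plate was knocked aside that I noticed.

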